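# Set up the skate-wheel truing unit

## Task

Get the skate-wheel truing unit ready for a run: first take the purple dust cap off its spindle and leave it in the top bamboo tray, then slide every orange skate wheel lying about over the spindle so that they lie stacked flat on its seat. Only after that turn the handwheel until the slide's red pointer stands level with the green marker on the front scale, and last of all turn the speed dial until the red pointer on its far rim meets the green marker on the rear scale. Leave the other things on the cabinet where they are; the wheels, cap and controls must be let go and at rest.

Things in the scene. Friction and masses are not known exactly. Their poses are not given: they have to be found in the camera images.
- unit: The truing unit, fixed: a grey base plate 130 (x) x 420 (y) x 20 mm high carrying, along its y, the spindle (y +120 mm), the blue slide, the handwheel (x +20, y -20 mm) and the speed dial (y -150 mm). Origin on the cabinet top below the spindle's x line, 15 mm to +y of the plate's middle (plate spans y -225 to +195 mm); x points to its rear (away from the robot), y from the dial to the spindle.
- seat (a point): Middle of the spindle's seat flange (44 mm across, top 26 mm above the cabinet top), at the foot of the spindle. The spindle is an upright steel shaft 16 mm in diameter and 60 mm high above the seat, its top 5 mm tapered to 10 mm.
- cap: Purple plastic dust cap, an upright cylinder 40 mm across and 68 mm high, hollow from below (bore 20 mm, 62 mm deep), about 50 g; at the start it stands over the spindle on the seat. Origin in the middle of its open bottom, z to its closed top.
- wheel0: Orange skate wheel with a white core, 60 mm in diameter, 24 mm thick, bore 22 mm, about 70 g, lying flat on the cabinet top. Origin in the middle of one face (the lower one at the start), z along its axis. Either face may be down. Two or three of the four wheels are present.
- wheel1: Another such wheel.
- wheel2: Another such wheel.
- wheel3: Another such wheel.
- tray_in (a point): Middle of the top tray's inner floor (158 (x) x 138 (y) mm), about 74 mm above the cabinet top, in a fixed stack of three bamboo trays, 170 x 150 mm and 102 mm high in all. Only the top tray is open; its rim, 6 mm thick, is 28 mm above this point.
- handwheel_axis (a point): Point on the upright axis of the steel handwheel (rim 100 mm across, its top 83 mm above the cabinet top).
- handwheel (a joint): Turn of the handwheel in rad, 0 to 26, growing clockwise seen from above. Each rad moves the slide 2.5 mm towards the spindle (15.7 mm a turn). It needs about 1 N at the grip and stays where it is left.
- crank_grip (a point): The handwheel's upright black crank grip, 18 mm in diameter, from 84 to 120 mm above the cabinet top, 38 mm from the handwheel's axis; it spins freely on its own pin, so it may be held firmly while it is carried round. This point is on its axis, 14 mm below its top.
- slide_pointer (a point): Tip of the red pointer on the front of the blue slide, over the front scale. The slide travels 65 mm along the unit's y, driven by the handwheel only.
- slide_marker (a point): The point on the front scale's green marker where the slide pointer's tip must stand: the two points coincide when they are level. The marker is set beforehand (slide travel 40 to 58 mm) and is only to be read, not moved.
- dial (a joint): Turn of the speed dial in rad, -1.5 to 1.5, growing counterclockwise seen from above; 0 when its pointer looks along the unit's x (straight to the rear). It has a friction of 0.05 N m and stays where it is left. At the start it must be turned counterclockwise to meet the marker.
- dial_bar (a point): Middle of the dial's grip bar, on its upright axis, 76 mm above the cabinet top. The grey bar is 50 mm long (along the line from the axis to the pointer), 14 mm thick and stands 26 mm up from the black dial disc (90 mm across), from 60 to 86 mm above the cabinet top.
- dial_pointer (a point): The red pointer on the dial's far rim, 50 mm from its axis.
- dial_marker (a point): The point, 50 mm from the dial's axis, abreast of the green marker on the white rear scale: the pointer meets the marker when the two points coincide in plan. Set beforehand, only to be read.
- carabiner: Bystander: steel carabiner lying flat, 74 x 46 x 10 mm. Origin at its middle.
- fob: Bystander: purple plastic fob, 50 x 32 x 10 mm.
- pill_case: Bystander: stainless steel flask-shaped pill case standing up, 28 x 60 x 82 mm.
- stapler: Bystander: small black stapler, 100 x 30 x 45 mm.
- polish: Bystander: tin of shoe polish, 70 mm across, 30 mm high.
Not all that is in view belongs to the job. What is shaped like the wheel0 but turquoise is not meant.

How it is judged:
On the way, in this order (a step that is already met when the one before it is completed fails the run):
1. the dust cap lies in the top bamboo tray, let go (x of cap in the frame of tray_in between -0.075 and 0.075 m and y of cap in the frame of tray_in between -0.065 and 0.065 m and z of cap in the frame of tray_in below 0.045 m and contact force between the fingers and cap below 0.1 N and linear speed of cap below 0.03 m/s), for 0.3 s.
2. every wheel present is on the spindle, flat in the stack, let go (horizontal distance between each of wheel0, wheel1, wheel2, wheel3 and seat below 0.005 m and (angle between wheel0's own z axis and vertical below 0.1 rad or angle between wheel0's own z axis and vertical above 3.04 rad) and z of each of wheel0, wheel1, wheel2, wheel3 in the frame of seat below 0.078 m and contact force between the fingers and wheel0 below 0.1 N and linear speed of each of wheel0, wheel1, wheel2, wheel3 below 0.03 m/s and (angle between wheel1's own z axis and vertical below 0.1 rad or angle between wheel1's own z axis and vertical above 3.04 rad) and contact force between the fingers and wheel1 below 0.1 N and (angle between wheel2's own z axis and vertical below 0.1 rad or angle between wheel2's own z axis and vertical above 3.04 rad) and contact force between the fingers and wheel2 below 0.1 N and (angle between wheel3's own z axis and vertical below 0.1 rad or angle between wheel3's own z axis and vertical above 3.04 rad) and contact force between the fingers and wheel3 below 0.1 N), for 0.3 s.
3. the slide's pointer is level with the green marker (horizontal distance between slide_pointer and slide_marker below 0.003 m), for 0.3 s.
4. the dial's pointer meets the green marker (horizontal distance between dial_pointer and dial_marker below 0.004 m), for 0.3 s.
At the end, for the whole second after the job is handed in: The cap is at rest in the top tray; every wheel present is threaded on the spindle, flat (within 0.1 rad) and stacked on the seat, let go; the slide's pointer is within 3 mm of the green marker and the dial's pointer within 4 mm (about 0.08 rad) of its marker, both still (all of step 1 and all of step 2 and horizontal distance between slide_pointer and slide_marker below 0.003 m and horizontal distance between dial_pointer and dial_marker below 0.004 m and velocity of joint handwheel between -0.05 and 0.05 rad/s and velocity of joint dial between -0.05 and 0.05 rad/s); the robot touches nothing.
It fails at once if a bystander (carabiner, fob, pill case, stapler, polish tin) is moved by more than 5 cm (distance of any of carabiner, fob, pill_case, stapler, polish from where it was at the start of the episode above 0.05 m).
Of wheel0, wheel1, wheel2, wheel3 only 2 to 3 are there at a start; the rules pass over those that are not, and their reading is None.
At some moment in a run one of wheel0, wheel1, wheel2, wheel3 may be knocked a few centimetres aside while the robot is not near it.
Once in a run the grip may slacken for a moment while it holds something.
It also fails if it takes over 208 s, if anything falls off the work surface, if the arm or the gripper's body presses on something with over 40 N, if the wrist force passes 120 N, or if a joint passes its speed limit or range.

## Robot

A 7-joint arm with a two-finger parallel gripper is mounted at the origin on the work surface. World frame = base frame: x ahead of the robot, y to its left, z up, the work surface at z = 0. Lengths are in m, angles in rad, forces in N, time in s.
With the tool pointing down it reaches from about 0.4 to 0.875 m from the base axis. Payload 6.5 kg.
Tool frame: the origin (TCP) lies between the finger pads; the fingertips stand 17 mm ahead of it and the grasp point (between the pads) lies 2 mm behind it; z points along the fingers, y is the line along which they close (so a half turn about z gives the same grasp; the last joint's range is limited). The gripper opens to 85 mm and grips with 20 to 120 N. Pads are 22 mm wide; open, the fingers measure 114 mm over their backs; the gripper's body (76 mm by 85 mm) begins 54 mm behind the grasp point. The pads swing forward as they close: fully open they stand 13 mm farther back than shut.
Start: joints at [-1.235, 0.536, -0.004, 1.538, 0.003, 1.067, -0.071], TCP at [0.254, 0.598, 0.248] pointing down, gripper open.
Joint ranges: [-2.7, 2.7], [-0.37, 2.16], [-1.27, 1.26], [0.24, 2.4], [-1.31, 4.45], [0.19, 1.91], [-2.76, 2.76]. Speed limits (rad/s): [2.39, 2.39, 3.14, 3.14, 3.14, 3.14, 3.14].

## Interface

Orientations are given as a unit quaternion [x, y, z, w].
In Python, from rig import get_obs, snapshot, close_job gives the robot as it stands.
- The arm moves only by the tool servo_tool, never from a script. Its arguments are lists of equal length, an entry for each row: "offset": the shift along the world's x, y, z in m, a list of three; "delta_rot": the turn, a rotation vector about the world's x, y, z in rad, a list of three; "grip": the opening in per cent of the stroke, from 0 (shut) to 100 (fully open). A call has 1 to 5 rows; each row shifts and turns the commanded pose from where the row before left it; what a row does not reach is not made up. A row lasts 1/12 s, in which the tool goes at most 41.7 mm and 7.16 degrees, less where a joint would pass 70% of its speed; a pose out of reach is approached as far as the arm can. A call with a gripper value outside its range is refused whole. The fingers move at their own pace and stop on an object; "grip_force" is the grip in N (left out, the last holds). Time passes only in rows, so rows that do not move let the fingers close. It gives the time, the measured TCP pose, the force, the opening and the grip force at its end, in the units of the state.
- get_obs(): the state, without advancing time (a new reading comes with each control period).
- snapshot(name): name is "side" or "top"; returns a dict with "color" (400x640x3 uint8, blue, green, red), "camera_matrix" (3x3 intrinsics, pixels), "extrinsics" (4x4, takes a point from camera to world coordinates). Camera axes: x right, y down, z forward; pixel columns grow to the right and rows downward; lengths in m; the calibration is good to about 2 mm. A picture is of the moment at which its call begins. There is no depth.
- close_job(): hands the job in; it is judged then, once.
The state is a dict: "time": time; "joint_positions": joint angles; "dq": joint speeds; "joint_torque": joint torques, N m; "eef_pos": TCP position; "tool_rot": TCP orientation; "wrist_force": force on the tool from outside, world axes, zero at the start; "wrist_torque": the same for the moment, N m; "width": finger opening in m; "gripper_force": force on a finger pad.
Only numpy, scipy, OpenCV 4.12 (cv2) and the standard library are available. Lean on these libraries where they do the work, as an engineer would, in place of code of your own. Each camera call takes 0.05 s, during which the arm holds its last target. There are 200 camera calls.

## Working session

There is one attempt and no reset: what is moved stays moved. The work goes in short steps, Python scripts to look and compute and a tool call to move; the robot and the scene stay as the last step left them, time stands still between calls to the robot, and variables do not carry over. Pictures are saved under pics/ and viewed, at most 14 in all, crops included, and the job is handed in when it is done.

Besides the shell and the picture viewer there is one more tool, called after "Request:" as name(argument=value, ...) on one line, values as JSON. servo_tool: Moves the arm, as the interface text tells. Its arguments: {"type":"object","properties":{"offset":{"type":"array"},"delta_rot":{"type":"array"},"grip":{"type":"array"},"grip_force":{"type":"number"}},"required":["offset","delta_rot","grip"]}

```bash
mkdir -p pics
cat > h.py <<'E'
import numpy as np, cv2
from rig import get_obs, snapshot, close_job
def snap(n,f=None):
    s=snapshot(n)
    if f: cv2.imwrite('pics/'+f,s['color'])
    return s
def ray(s,u,v):
    K,E=np.array(s['camera_matrix']),np.array(s['extrinsics'])
    d=E[:3,:3]@np.linalg.solve(K,[u,v,1.]); return E[:3,3],d
def onz(s,u,v,z):
    o,d=ray(s,u,v); return o+d*(z-o[2])/d[2]
def proj(s,p):
    K,E=np.array(s['camera_matrix']),np.array(s['extrinsics'])
    c=K@(E[:3,:3].T@(np.array(p)-E[:3,3])); return c[:2]/c[2]
def tri(s1,p1,s2,p2):
    o1,d1=ray(s1,*p1);o2,d2=ray(s2,*p2)
    a=np.linalg.lstsq(np.c_[d1,-d2],o2-o1,rcond=None)[0]
    A,B=o1+a[0]*d1,o2+a[1]*d2
    return (A+B)/2,np.linalg.norm(A-B)
E
python3 - <<'E'
from h import *
for n in('top','side'):
    s=snap(n,n+'0.png'); print(n,np.round(s['camera_matrix'],1).tolist(),np.round(s['extrinsics'],3).tolist())
print(get_obs())
E
```

```text
top [[433.3, 0.0, 317.7], [0.0, 433.3, 198.8], [0.0, 0.0, 1.0]] [[-0.009, -0.995, 0.1, 0.419], [-0.999, 0.006, -0.033, 0.011], [0.032, -0.1, -0.994, 1.171], [0.0, 0.0, 0.0, 1.0]]
side [[464.5, 0.0, 316.1], [0.0, 464.5, 197.4], [0.0, 0.0, 1.0]] [[0.98, -0.094, 0.178, 0.334], [-0.201, -0.503, 0.841, -0.996], [0.01, -0.859, -0.512, 0.701], [0.0, 0.0, 0.0, 1.0]]
{'time': 0.1, 'joint_positions': array([-1.2351517 ,  0.53710507, -0.00442959,  1.53876052,  0.0026108 ,
        1.06732829, -0.07118896]), 'dq': array([-0.00058516, -0.00077971,  0.00102072, -0.00159055, -0.00025776,
       -0.00135033, -0.00082074]), 'joint_torque': array([ 2.23086383e-03, -5.84567714e+01,  1.05148148e+00, -2.59776825e+01,
        1.26278453e-02,  4.62669661e-03, -7.25873974e-07]), 'eef_pos': array([0.2540315 , 0.5977107 , 0.24749666]), 'tool_rot': array([ 1.99533828e-01,  9.79890614e-01, -7.92235997e-04, -9.40353780e-05]), 'wrist_force': array([-0.37059617, -0.49881642,  0.67242378]), 'wrist_torque': array([-0.00338816, -0.01189051,  0.00443524]), 'gripper_force': 0.0, 'width': 0.08563269536894443}
```

View pics/top0.png

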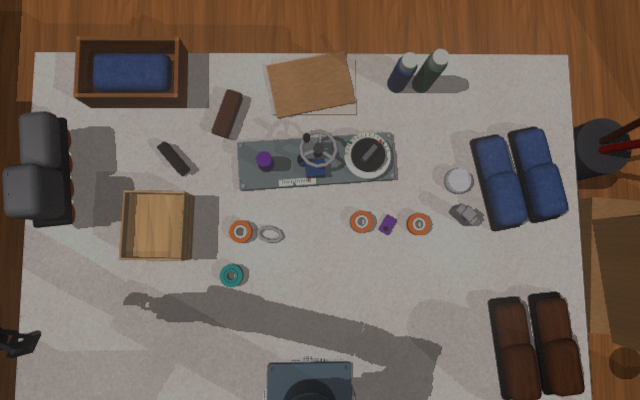

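View pics/side0.png

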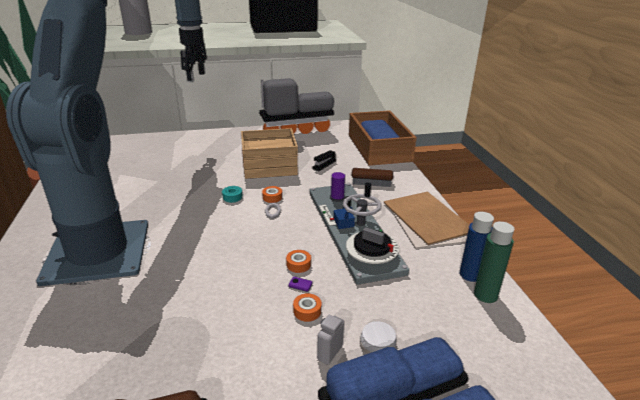

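Candidates seen in top view: orange wheels at (241,232), (362,222) and (419,224); a turquoise look-alike at (232,275), not meant; purple cap at (264,160), with the purple fob at (388,225) as its look-alike; bamboo tray at (157,225), with a brown box at (130,72) that is not meant. In the side view the wheels are at (272,194), (299,261) and (307,307), and the cap is at (338,186).

```bash
cat >> h.py <<'E'
def blobs(img,lo,hi,mina=15):
    m=cv2.inRange(cv2.cvtColor(img,cv2.COLOR_BGR2HSV),np.array(lo),np.array(hi))
    n,_,st,c=cv2.connectedComponentsWithStats(m)
    return [(c[i].round(1).tolist(),st[i].tolist()) for i in range(1,n) if st[i,4]>=mina]
ORG=((4,150,110),(16,255,255)); PUR=((125,90,40),(155,255,255)); GRN=((45,120,60),(80,255,255)); RED=((0,170,90),(3,255,255)); RED2=((172,150,90),(180,255,255))
E
python3 - <<'E'
from h import *
T=snap('top');S=snap('side')
for nm,c,a in(('org',ORG,40),('pur',PUR,20),('grn',GRN,2),('red',RED,2),('red2',RED2,2)):
    for n,s in(('top',T),('side',S)):
        print(nm,n,[b for b in blobs(s['color'],*c,a)if 120<b[0][0]<460 and b[0][1]>100])
im=T['color'][110:290,110:440]; a=cv2.resize(im,None,fx=2.4,fy=2.4,interpolation=cv2.INTER_CUBIC)
cv2.imwrite('pics/c1.png',a)
im=S['color'][120:290,220:430]; a=cv2.resize(im,None,fx=3.5,fy=3.5,interpolation=cv2.INTER_CUBIC)
cv2.imwrite('pics/c2.png',a)
E
```

```text
org top [([360.9, 221.3], [351, 211, 22, 21, 203]), ([418.1, 223.8], [408, 214, 22, 21, 213]), ([240.4, 231.2], [230, 221, 22, 22, 208])]
org side [([322.0, 125.6], [315, 120, 15, 12, 119]), ([305.4, 127.4], [298, 123, 16, 11, 123]), ([269.8, 127.3], [264, 124, 15, 6, 44]), ([289.7, 127.1], [281, 125, 16, 8, 59]), ([271.3, 194.9], [263, 186, 19, 17, 177]), ([297.9, 262.2], [286, 250, 25, 23, 307]), ([306.6, 308.5], [293, 293, 28, 28, 419])]
pur top [([263.5, 158.9], [256, 152, 16, 15, 193]), ([387.4, 223.9], [379, 215, 17, 20, 166])]
pur side [([337.4, 185.6], [331, 172, 14, 28, 336]), ([300.4, 283.8], [289, 277, 23, 14, 218])]
grn top []
grn side [([323.5, 212.0], [323, 212, 2, 1, 2]), ([380.7, 230.3], [380, 230, 2, 2, 3])]
red top []
red side [([331.5, 218.5], [331, 218, 2, 2, 4]), ([390.2, 246.5], [388, 244, 5, 8, 19])]
red2 top []
red2 side []
```

View pics/c1.png

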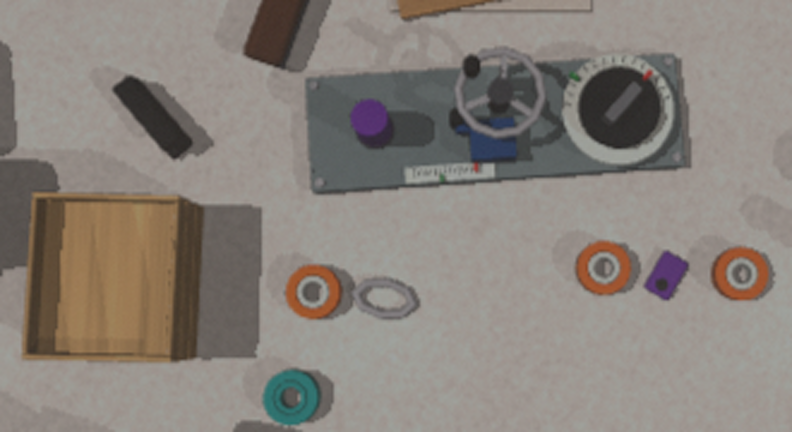

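View pics/c2.png

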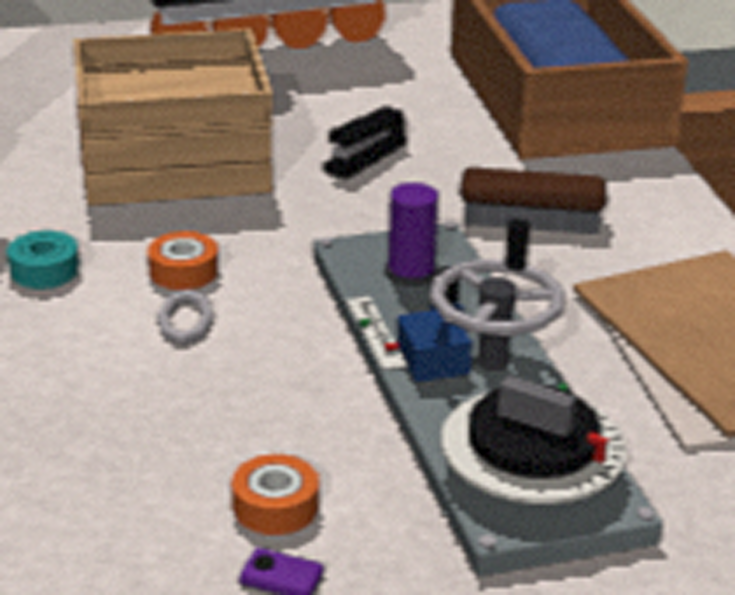

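The crops confirm three orange wheels with white cores, the turquoise one apart, the cap with its top at (264,159), the crank grip at (307,137) and the dial bar at (370,152). The slide's red pointer is at (309,180) and its green marker at (294,184). The dial's red pointer is at (380,141) and its green marker at (350,142).

Run:
```python
from h import *
T=snap('top');S=snap('side')
np.set_printoptions(precision=4,suppress=True)
t=lambda x,y:(110+x/2.4,110+y/2.4); q=lambda x,y:(220+x/3.5,120+y/3.5)
P=dict(A=(t(313,292),q(184,249)),B=(t(605,268),q(275,481)),cap=(t(369,117),q(414,191)),grip=(t(471,62),q(517,224)),
 hub=(t(502,92),q(498,288)),bar=(t(624,102),q(538,395)),spt=(t(477,168),q(392,346)),smk=(t(442,178),q(363,322)),
 dpt=(t(649,75),q(597,440)),dmk=(t(575,77),q(563,387)),turq=(t(291,397),q(44,248)),trayFL=(t(24,358),q(78,100)),trayBR=(t(180,197),q(253,33)),trayNR=(t(178,358),q(268,94)))
for k,(a,b) in P.items(): print(k,*tri(T,a,S,b))
print('C',tri(T,t(742,273),S,(307,303)))
for n,(u,v) in dict(A=(240.4,231.7),B=(362.1,221.7),C=(419.2,223.8)).items(): print(n,onz(T,u,v,.024))
print('cap@.094',onz(T,*t(369,117),.094),'grip@.12',onz(T,*t(471,63),.12),'hub.08',onz(T,*t(502,92),.08),'bar',onz(T,*t(624,102),.086))
for c in((313,192),(308,78),(680,57),(689,166)): print('plate',onz(T,*t(*c),.02))
for c in((34,197),(180,197),(178,358),(24,358)): print('tray',onz(T,*t(*c),.102))
```

```text
A [0.4507 0.1771 0.0223] 0.0033342355295083873
B [ 0.4735 -0.1445  0.0233] 0.0014049506232071368
cap [0.6299 0.1099 0.0947] 0.0011706859853530785
grip [0.6818 0.0031 0.1181] 0.0005348961780995332
hub [ 0.6585 -0.03    0.085 ] 0.0014634920688168496
bar [ 0.6478 -0.1605  0.0816] 0.0010513436678509802
spt [ 0.5863 -0.0037  0.0261] 0.0028483748927341976
smk [0.574  0.0355 0.0246] 6.208647168190354e-05
dpt [ 0.6807 -0.1913  0.0629] 0.0007058334138394053
dmk [ 0.6832 -0.112   0.0501] 0.002465890419237194
turq [0.3369 0.2    0.0224] 0.002502397544569551
trayFL [0.3831 0.4864 0.0234] 0.004748844504171356
trayBR [0.534  0.2853 0.1654] 0.007703350580139517
trayNR [0.4606 0.2765 0.1259] 0.15946538908163702
C (array([ 0.4658, -0.2971,  0.0237]), np.float64(0.0003291271792776742))
A [0.4489 0.1771 0.024 ]
B [ 0.4726 -0.1443  0.024 ]
C [ 0.4658 -0.2971  0.024 ]
cap@.094 [0.6295 0.1101 0.094 ] grip@.12 [0.6805 0.0031 0.12  ] hub.08 [ 0.6588 -0.0301  0.08  ] bar [ 0.6464 -0.1597  0.086 ]
plate [0.5597 0.1785 0.02  ]
plate [0.6885 0.1852 0.02  ]
plate [ 0.712  -0.2352  0.02  ]
plate [ 0.5869 -0.242   0.02  ]
tray [0.5461 0.4498 0.102 ]
tray [0.5453 0.3022 0.102 ]
tray [0.3817 0.3007 0.102 ]
tray [0.3833 0.4541 0.102 ]
```

Request:
servo_tool(offset=[[0.0188, -0.0244, -0.0024], [0.0188, -0.0244, -0.0024], [0.0188, -0.0244, -0.0024], [0.0188, -0.0244, -0.0024], [0.0188, -0.0244, -0.0024]], delta_rot=[[0, 0, -0.0585], [0, 0, -0.0585], [0, 0, -0.0585], [0, 0, -0.0585], [0, 0, -0.0585]], grip=[100, 100, 100, 100, 100], grip_force=40)

```text
time: 0.72
eef_pos: [0.3489, 0.475, 0.2362]
tool_rot: [0.341, 0.94, 0.0, 0.0]
wrist_force: [0.8, -0.1, 0.8]
width: 0.0854
gripper_force: 0.0
```

Request:
servo_tool(offset=[[0.0188, -0.0244, -0.0024], [0.0188, -0.0244, -0.0024], [0.0188, -0.0244, -0.0024], [0.0188, -0.0244, -0.0024], [0.0188, -0.0244, -0.0024]], delta_rot=[[0, 0, -0.0585], [0, 0, -0.0585], [0, 0, -0.0585], [0, 0, -0.0585], [0, 0, -0.0585]], grip=[100, 100, 100, 100, 100])

```text
time: 1.13
eef_pos: [0.4429, 0.353, 0.2243]
tool_rot: [0.475, 0.88, 0.0, 0.0]
wrist_force: [-0.5, 0.1, 0.2]
width: 0.0852
gripper_force: 0.0
```

Request:
servo_tool(offset=[[0.0188, -0.0244, -0.0024], [0.0188, -0.0244, -0.0024], [0.0188, -0.0244, -0.0024], [0.0188, -0.0244, -0.0024], [0.0188, -0.0244, -0.0024]], delta_rot=[[0, 0, -0.0585], [0, 0, -0.0585], [0, 0, -0.0585], [0, 0, -0.0585], [0, 0, -0.0585]], grip=[100, 100, 100, 100, 100])

```text
time: 1.55
eef_pos: [0.5369, 0.231, 0.2123]
tool_rot: [0.598, 0.802, 0.0, 0.0]
wrist_force: [-0.2, 0.4, -0.1]
width: 0.0855
gripper_force: 0.0
```

Request:
servo_tool(offset=[[0.0188, -0.0244, -0.0024], [0.0188, -0.0244, -0.0024], [0.0188, -0.0244, -0.0024], [0.0188, -0.0244, -0.0024], [0.0188, -0.0244, -0.0024]], delta_rot=[[0, 0, -0.0585], [0, 0, -0.0585], [0, 0, -0.0585], [0, 0, -0.0585], [0, 0, -0.0585]], grip=[100, 100, 100, 100, 100])

```text
time: 1.97
eef_pos: [0.6309, 0.1091, 0.2002]
tool_rot: [0.708, 0.706, 0.0, -0.0]
wrist_force: [0.2, 0.0, -0.3]
width: 0.0858
gripper_force: 0.0
```

Request:
servo_tool(offset=[[0, 0, 0], [0, 0, 0]], delta_rot=[[0, 0, 0], [0, 0, 0]], grip=[100, 100])

```text
time: 2.13
eef_pos: [0.6308, 0.1078, 0.2]
tool_rot: [0.709, 0.706, -0.0, 0.0]
wrist_force: [-0.3, 0.5, 0.2]
width: 0.0855
gripper_force: 0.0
```

Request:
servo_tool(offset=[[-0.001, 0.002, -0.025], [0, 0, -0.025], [0, 0, -0.025], [0, 0, -0.025], [0, 0, -0.022]], delta_rot=[[0, 0, 0], [0, 0, 0], [0, 0, 0], [0, 0, 0], [0, 0, 0]], grip=[100, 100, 100, 100, 100])

```text
time: 2.55
eef_pos: [0.628, 0.1144, 0.0768]
tool_rot: [0.706, 0.708, -0.0, -0.001]
wrist_force: [-1.6, -0.3, -0.2]
width: 0.0854
gripper_force: 0.0
```

Request:
servo_tool(offset=[[0, 0, 0], [0, 0, 0], [0, 0, 0], [0, 0, 0], [0, 0, 0]], delta_rot=[[0, 0, 0], [0, 0, 0], [0, 0, 0], [0, 0, 0], [0, 0, 0]], grip=[0, 0, 0, 0, 0])

```text
time: 2.97
eef_pos: [0.6304, 0.1128, 0.0804]
tool_rot: [0.707, 0.707, 0.001, 0.001]
wrist_force: [-1.1, 0.1, 5.9]
width: 0.0389
gripper_force: 40.2
```

Request:
servo_tool(offset=[[0, 0, 0], [0, 0, 0], [0, 0, 0], [0, 0, 0.005], [0, 0, 0.01]], delta_rot=[[0, 0, 0], [0, 0, 0], [0, 0, 0], [0, 0, 0], [0, 0, 0]], grip=[0, 0, 0, 0, 0])

```text
time: 3.38
eef_pos: [0.6288, 0.1122, 0.0934]
tool_rot: [0.707, 0.707, -0.0, -0.0]
wrist_force: [-0.2, -0.6, -1.0]
width: 0.0386
gripper_force: 40.5
```

Request:
servo_tool(offset=[[0, 0, 0.025], [0, 0, 0.025], [0, 0, 0.025], [0, 0, 0.02], [0, 0, 0]], delta_rot=[[0, 0, 0], [0, 0, 0], [0, 0, 0], [0, 0, 0], [0, 0, 0]], grip=[0, 0, 0, 0, 0])

```text
time: 3.8
eef_pos: [0.6321, 0.1123, 0.194]
tool_rot: [0.708, 0.707, 0.004, 0.002]
wrist_force: [0.7, 0.5, -0.8]
width: 0.0391
gripper_force: 42.8
```

Request:
servo_tool(offset=[[-0.0165, 0.0264, 0], [-0.0165, 0.0264, 0], [-0.0165, 0.0264, 0], [-0.0165, 0.0264, 0], [-0.0165, 0.0264, 0]], delta_rot=[[0, 0, 0], [0, 0, 0], [0, 0, 0], [0, 0, 0], [0, 0, 0]], grip=[0, 0, 0, 0, 0])

```text
time: 4.22
eef_pos: [0.5455, 0.2451, 0.1883]
tool_rot: [0.708, 0.707, -0.0, -0.0]
wrist_force: [0.5, -0.1, -0.4]
width: 0.0389
gripper_force: 42.8
```

Request:
servo_tool(offset=[[-0.0165, 0.0264, 0], [-0.0165, 0.0264, 0], [-0.0165, 0.0264, 0], [-0.0165, 0.0264, 0], [-0.0165, 0.0264, 0]], delta_rot=[[0, 0, 0], [0, 0, 0], [0, 0, 0], [0, 0, 0], [0, 0, 0]], grip=[0, 0, 0, 0, 0])

```text
time: 4.63
eef_pos: [0.463, 0.3771, 0.1883]
tool_rot: [0.707, 0.707, -0.0, 0.0]
wrist_force: [0.5, 0.9, -1.1]
width: 0.0389
gripper_force: 42.8
```

Request:
servo_tool(offset=[[0, 0, 0], [0, 0, 0]], delta_rot=[[0, 0, 0], [0, 0, 0]], grip=[0, 0])

```text
time: 4.8
eef_pos: [0.4623, 0.3783, 0.1881]
tool_rot: [0.706, 0.708, -0.0, -0.0]
wrist_force: [0.8, -1.3, -1.7]
width: 0.0386
gripper_force: 42.8
```

Run:
```python
from h import *
T=snap('top');S=snap('side','s1.png')
print(blobs(T['color'],*PUR),blobs(S['color'],*PUR))
print([b for b in blobs(T['color'],*ORG,40) if b[0][0]>200])
```

```text
[([387.4, 223.9], [379, 215, 17, 20, 169]), ([141.5, 224.5], [136, 216, 13, 17, 163])] [([266.8, 118.7], [261, 107, 13, 25, 288]), ([300.4, 283.8], [289, 277, 23, 14, 218])]
[([348.5, 23.4], [213, 0, 263, 53, 11863]), ([564.5, 47.9], [475, 0, 165, 127, 9521]), ([634.6, 133.7], [628, 127, 12, 13, 99]), ([635.3, 151.7], [631, 149, 9, 7, 46]), ([633.3, 167.2], [626, 160, 14, 15, 165]), ([634.2, 182.9], [627, 180, 13, 10, 57]), ([605.1, 193.1], [601, 189, 9, 9, 64]), ([360.9, 221.3], [351, 211, 22, 22, 207]), ([418.2, 223.8], [408, 214, 22, 21, 216]), ([601.0, 350.4], [588, 333, 34, 67, 594]), ([602.8, 390.5], [602, 379, 3, 21, 43]), ([619.1, 389.1], [615, 378, 9, 22, 163])]
```

Cap is held. Next I lower it into the tray.

Request:
servo_tool(offset=[[0, 0, -0.02], [0, 0, -0.02], [0, 0, -0.012], [0, 0, -0.004], [0, 0, 0]], delta_rot=[[0, 0, 0], [0, 0, 0], [0, 0, 0], [0, 0, 0], [0, 0, 0]], grip=[0, 0, 0, 0, 0])

```text
time: 5.32
eef_pos: [0.4643, 0.3748, 0.1314]
tool_rot: [0.708, 0.706, -0.001, 0.0]
wrist_force: [-0.4, 0.7, -0.8]
width: 0.0388
gripper_force: 42.8
```

Request:
servo_tool(offset=[[0, 0, 0], [0, 0, 0], [0, 0, 0], [0, 0, 0], [0, 0, 0]], delta_rot=[[0, 0, 0], [0, 0, 0], [0, 0, 0], [0, 0, 0], [0, 0, 0]], grip=[60, 80, 100, 100, 100])

```text
time: 5.73
eef_pos: [0.4645, 0.3765, 0.1329]
tool_rot: [0.707, 0.707, 0.001, 0.0]
wrist_force: [0.4, -0.5, 0.5]
width: 0.0854
gripper_force: 0.0
```

Request:
servo_tool(offset=[[0, 0, 0.02], [0, 0, 0.03], [0, 0, 0.03], [0, -0.02, 0.01], [0, -0.03, 0]], delta_rot=[[0, 0, 0], [0, 0, 0], [0, 0, 0], [0, 0, 0], [0, 0, 0]], grip=[100, 100, 100, 100, 100])

```text
time: 6.15
eef_pos: [0.4653, 0.3301, 0.2258]
tool_rot: [0.706, 0.708, 0.004, -0.0]
wrist_force: [0.4, -0.7, -1.4]
width: 0.0855
gripper_force: 0.0
```

Request:
servo_tool(offset=[[0, -0.03, 0], [0, -0.03, 0], [0, -0.03, 0], [0, -0.03, 0], [0, -0.03, 0]], delta_rot=[[0, 0, 0], [0, 0, 0], [0, 0, 0], [0, 0, 0], [0, 0, 0]], grip=[100, 100, 100, 100, 100])

```text
time: 6.57
eef_pos: [0.464, 0.1749, 0.2226]
tool_rot: [0.707, 0.707, 0.0, 0.0]
wrist_force: [1.0, -1.3, 0.0]
width: 0.0854
gripper_force: 0.0
```

Request:
servo_tool(offset=[[0, -0.03, 0], [0, -0.03, 0], [0, -0.03, 0], [0, -0.03, 0], [0, -0.03, 0]], delta_rot=[[0, 0, 0], [0, 0, 0], [0, 0, 0], [0, 0, 0], [0, 0, 0]], grip=[100, 100, 100, 100, 100])

```text
time: 6.98
eef_pos: [0.4641, 0.0249, 0.2227]
tool_rot: [0.707, 0.707, 0.0, 0.0]
wrist_force: [1.0, 0.3, 0.0]
width: 0.0852
gripper_force: 0.0
```

Run:
```python
from h import *
T=snap('top','t2.png');S=snap('side','s2.png')
print(blobs(T['color'],*PUR),blobs(S['color'],*PUR))
print([b for b in blobs(T['color'],*ORG,40) if b[0][0]<460 and b[0][1]>180])
print([b for b in blobs(S['color'],*ORG,40) if b[0][0]<460 and b[0][1]>180])
a=T['color'][120:290,110:440]
b=S['color'][90:260,220:430]
cv2.imwrite('pics/c3.png',np.vstack([cv2.resize(a,(560,288)),cv2.resize(b,(370,300))[:, :].copy() if 0 else cv2.copyMakeBorder(cv2.resize(b,(370,300)),0,0,0,190,0)]))
```

```text
[([149.3, 224.6], [141, 217, 17, 16, 220]), ([387.8, 223.5], [380, 216, 16, 18, 132])] [([269.2, 139.6], [264, 130, 10, 18, 128]), ([300.5, 283.9], [288, 277, 24, 14, 214])]
[([359.9, 221.5], [351, 211, 21, 21, 168]), ([419.3, 223.5], [409, 214, 21, 21, 116]), ([240.6, 231.3], [230, 221, 22, 22, 215])]
[([271.3, 194.8], [263, 186, 19, 17, 177]), ([297.6, 262.5], [287, 250, 23, 23, 286]), ([306.4, 308.9], [293, 294, 28, 27, 385])]
```

View pics/c3.png

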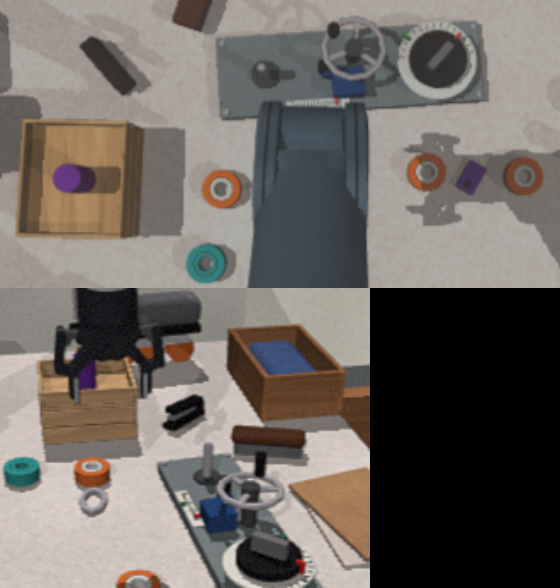

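The cap stands in the tray, seen at top (149,225), and the spindle is now bare. I measure the spindle from close by.

Run:
```python
import cv2,numpy as np
t=cv2.imread('pics/t2.png')[135:185,240:290]; s=cv2.imread('pics/s2.png')[165:215,310:360]
cv2.imwrite('pics/c4.png',np.hstack([cv2.resize(x,(400,400),interpolation=cv2.INTER_CUBIC) for x in(t,s)]))
```

```text
(no output)
```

View pics/c4.png

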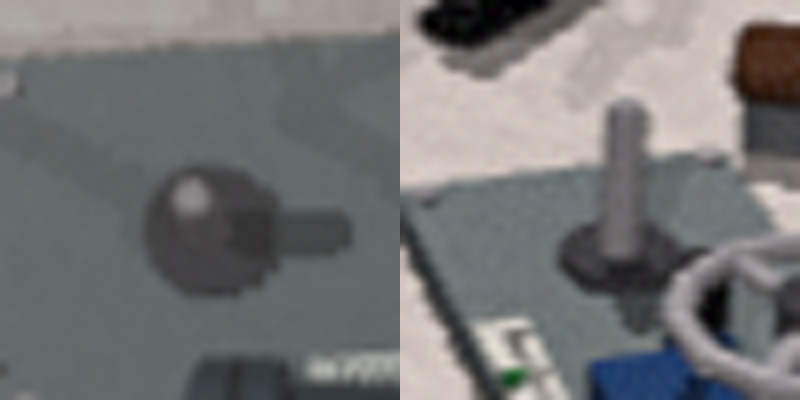

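The spindle tip is at top (263.9,159.3) and side (338.4,177.8). The flange centre is at top (266.5,163.9) and side (337.3,196.9).

Run:
```python
from h import *
T=snap('top');S=snap('side')
np.set_printoptions(precision=4,suppress=True)
print(tri(T,(263.9,159.3),S,(338.4,177.8)),onz(T,263.9,159.3,.086),onz(S,338.4,177.8,.086))
print(tri(T,(266.5,163.9),S,(337.3,196.9)),onz(T,266.5,163.9,.026),onz(S,337.3,196.9,.026))
```

```text
(array([0.6307, 0.1105, 0.0841]), np.float64(0.0013669716608929053)) [0.6296 0.1104 0.086 ] [0.6305 0.1073 0.086 ]
(array([0.6297, 0.1092, 0.0229]), np.float64(0.0006523379100388971)) [0.6288 0.109  0.026 ] [0.6287 0.1043 0.026 ]
```

Request:
servo_tool(offset=[[-0.003, 0.03, 0], [-0.003, 0.03, 0], [-0.003, 0.031, -0.01], [-0.003, 0.031, -0.02], [-0.003, 0.03, -0.02]], delta_rot=[[0, 0, 0], [0, 0, 0], [0, 0, 0], [0, 0, 0], [0, 0, 0]], grip=[100, 100, 100, 100, 100])

```text
time: 7.6
eef_pos: [0.449, 0.1821, 0.1723]
tool_rot: [0.706, 0.708, 0.001, -0.0]
wrist_force: [0.2, 2.2, -0.3]
width: 0.0853
gripper_force: 0.0
```

Request:
servo_tool(offset=[[0, 0, -0.03], [0, 0, -0.03], [0, 0, -0.03], [0, 0, -0.03], [0, 0, 0]], delta_rot=[[0, 0, 0], [0, 0, 0], [0, 0, 0], [0, 0, 0], [0, 0, 0]], grip=[100, 100, 100, 100, 100])

```text
time: 8.02
eef_pos: [0.4454, 0.1788, 0.0479]
tool_rot: [0.706, 0.708, -0.004, -0.002]
wrist_force: [-0.9, -1.1, -0.1]
width: 0.0857
gripper_force: 0.0
```

Request:
servo_tool(offset=[[0, 0, 0], [0, 0, 0]], delta_rot=[[0, 0, 0], [0, 0, 0]], grip=[100, 100])

```text
time: 8.18
eef_pos: [0.4498, 0.1793, 0.0535]
tool_rot: [0.707, 0.707, 0.001, 0.0]
wrist_force: [0.9, 0.3, 0.5]
width: 0.085
gripper_force: 0.0
```

Run:
```python
from h import *
T=snap('top');S=snap('side')
print(get_obs()['eef_pos'])
print([b for b in blobs(T['color'],*ORG,40) if b[0][0]<460 and b[0][1]>180])
print([b for b in blobs(S['color'],*ORG,40) if b[0][0]<460 and b[0][1]>180])
```

```text
[0.45042725 0.17922421 0.05409372]
[([362.4, 220.1], [351, 211, 22, 21, 168]), ([418.2, 223.8], [408, 214, 22, 21, 216]), ([247.7, 232.5], [242, 222, 10, 20, 83])]
[([271.3, 194.9], [263, 186, 19, 17, 182]), ([297.8, 262.2], [286, 250, 25, 23, 317]), ([306.6, 308.5], [293, 293, 28, 28, 422])]
```

Request:
servo_tool(offset=[[0, -0.002, -0.012], [0, 0, -0.012], [0, 0, -0.008], [0, 0, 0], [0, 0, 0]], delta_rot=[[0, 0, 0], [0, 0, 0], [0, 0, 0], [0, 0, 0], [0, 0, 0]], grip=[100, 100, 100, 100, 60], grip_force=50)

```text
time: 8.7
eef_pos: [0.449, 0.1762, 0.0202]
tool_rot: [0.708, 0.707, -0.0, -0.0]
wrist_force: [-0.3, -0.3, -0.0]
width: 0.0755
gripper_force: 0.0
```

Request:
servo_tool(offset=[[0, 0, 0], [0, 0, 0], [0, 0, 0], [0, 0, 0], [0, 0, 0]], delta_rot=[[0, 0, 0], [0, 0, 0], [0, 0, 0], [0, 0, 0], [0, 0, 0]], grip=[0, 0, 0, 0, 0])

```text
time: 9.12
eef_pos: [0.4495, 0.1764, 0.0212]
tool_rot: [0.707, 0.707, 0.0, 0.0]
wrist_force: [-2.1, -0.9, 8.0]
width: 0.0578
gripper_force: 52.1
```

Request:
servo_tool(offset=[[0, 0, 0], [0, 0, 0.01], [0, 0, 0.02], [0, 0, 0.03], [0, 0, 0.03]], delta_rot=[[0, 0, 0], [0, 0, 0], [0, 0, 0], [0, 0, 0], [0, 0, 0]], grip=[0, 0, 0, 0, 0])

```text
time: 9.53
eef_pos: [0.4486, 0.1759, 0.1116]
tool_rot: [0.708, 0.707, -0.001, -0.0]
wrist_force: [0.0, 0.7, -0.7]
width: 0.0575
gripper_force: 54.0
```

Request:
servo_tool(offset=[[0, 0, 0.02], [0, 0, 0], [0, 0, 0]], delta_rot=[[0, 0, 0], [0, 0, 0], [0, 0, 0]], grip=[0, 0, 0])

```text
time: 9.78
eef_pos: [0.4499, 0.1768, 0.1318]
tool_rot: [0.707, 0.707, 0.002, 0.0]
wrist_force: [0.3, -0.9, -2.0]
width: 0.0578
gripper_force: 54.1
```

Request:
servo_tool(offset=[[0.0257, -0.0096, 0], [0.0257, -0.0096, 0], [0.0257, -0.0096, 0], [0.0257, -0.0095, 0], [0.0257, -0.0095, 0]], delta_rot=[[0, 0, 0], [0, 0, 0], [0, 0, 0], [0, 0, 0], [0, 0, 0]], grip=[0, 0, 0, 0, 0])

```text
time: 10.2
eef_pos: [0.5778, 0.1277, 0.1289]
tool_rot: [0.707, 0.707, -0.001, -0.001]
wrist_force: [0.4, -0.4, -0.9]
width: 0.0577
gripper_force: 54.1
```

Request:
servo_tool(offset=[[0.0257, -0.0095, 0], [0.0257, -0.0095, 0], [0, 0, 0], [0, 0, 0], [0, 0, 0]], delta_rot=[[0, 0, 0], [0, 0, 0], [0, 0, 0], [0, 0, 0], [0, 0, 0]], grip=[0, 0, 0, 0, 0])

```text
time: 10.62
eef_pos: [0.6275, 0.1096, 0.1288]
tool_rot: [0.707, 0.707, -0.001, -0.001]
wrist_force: [-0.6, 0.5, -0.3]
width: 0.0575
gripper_force: 54.1
```

Run:
```python
from h import *
T=snap('top','t3.png');S=snap('side','s3.png')
print(get_obs()['eef_pos'],get_obs()['width'])
b=S['color'][110:235,240:400]
cv2.imwrite('pics/c5.png',cv2.resize(b,None,fx=4.5,fy=4.5,interpolation=cv2.INTER_CUBIC))
print([b for b in blobs(T['color'],*ORG,40) if b[0][0]<460 and b[0][1]>180])
print([b for b in blobs(S['color'],*ORG,40) if b[0][0]<460 and b[0][1]>130])
print(proj(S,[.6297,.110,.111]),proj(S,[.6297,.110,.123]))
```

```text
[0.62754819 0.11024822 0.12946316] 0.05761965548783158
[([360.9, 221.1], [351, 211, 22, 21, 203]), ([419.4, 223.1], [409, 214, 21, 21, 141])]
[([337.6, 167.2], [329, 158, 20, 17, 197]), ([32.6, 172.1], [27, 164, 12, 16, 97]), ([297.9, 262.2], [286, 250, 25, 23, 312]), ([306.6, 308.7], [293, 294, 29, 27, 422])]
[338.20309499 169.39860713] [338.35489681 165.51815757]
```

View pics/c5.png

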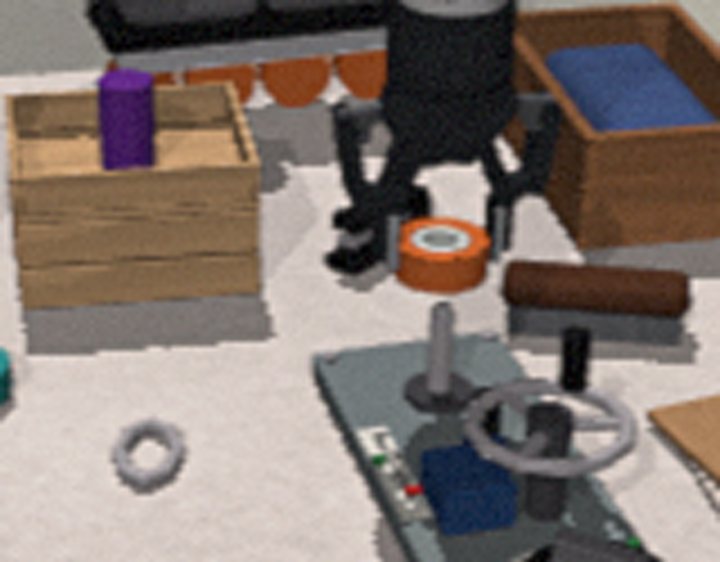

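Wheel A is held level over the spindle, with its core at side (338,163). It is on target to about 1 mm, so I thread it.

Request:
servo_tool(offset=[[0.0015, 0, -0.015], [0, 0, -0.01], [0, 0, -0.01], [0, 0, -0.01], [0, 0, -0.01]], delta_rot=[[0, 0, 0], [0, 0, 0], [0, 0, 0], [0, 0, 0], [0, 0, 0]], grip=[0, 0, 0, 0, 0])

```text
time: 11.13
eef_pos: [0.63, 0.1094, 0.0737]
tool_rot: [0.707, 0.707, -0.0, -0.0]
wrist_force: [0.2, 0.0, -0.7]
width: 0.0575
gripper_force: 54.1
```

Request:
servo_tool(offset=[[0, 0, -0.01], [0, 0, -0.01], [0, 0, -0.004], [0, 0, 0], [0, 0, 0]], delta_rot=[[0, 0, 0], [0, 0, 0], [0, 0, 0], [0, 0, 0], [0, 0, 0]], grip=[0, 0, 0, 0, 0])

```text
time: 11.55
eef_pos: [0.6307, 0.1093, 0.0512]
tool_rot: [0.707, 0.707, -0.0, 0.0]
wrist_force: [0.0, -0.1, -1.6]
width: 0.0581
gripper_force: 54.1
```

Request:
servo_tool(offset=[[0, 0, -0.002], [0, 0, 0], [0, 0, 0], [0, 0, 0], [0, 0, 0]], delta_rot=[[0, 0, 0], [0, 0, 0], [0, 0, 0], [0, 0, 0], [0, 0, 0]], grip=[0, 80, 100, 100, 100])

```text
time: 11.97
eef_pos: [0.6308, 0.1095, 0.0497]
tool_rot: [0.707, 0.707, 0.0, 0.0]
wrist_force: [-0.4, 0.2, -0.1]
width: 0.0854
gripper_force: 0.0
```

Request:
servo_tool(offset=[[0, 0, 0.02], [0, 0, 0.03], [0, 0, 0.03], [0, 0, 0.03], [0, 0, 0.02]], delta_rot=[[0, 0, 0], [0, 0, 0], [0, 0, 0], [0, 0, 0], [0, 0, 0]], grip=[100, 100, 100, 100, 100])

```text
time: 12.38
eef_pos: [0.6317, 0.1094, 0.1826]
tool_rot: [0.708, 0.707, 0.001, 0.001]
wrist_force: [1.8, -0.6, 0.4]
width: 0.0854
gripper_force: 0.0
```

Request:
servo_tool(offset=[[-0.0157, -0.0255, 0], [-0.0157, -0.0255, 0], [-0.0157, -0.0255, 0], [-0.0157, -0.0255, 0], [-0.0157, -0.0255, 0]], delta_rot=[[0, 0, 0], [0, 0, 0], [0, 0, 0], [0, 0, 0], [0, 0, 0]], grip=[100, 100, 100, 100, 100])

```text
time: 12.8
eef_pos: [0.5513, -0.0191, 0.1796]
tool_rot: [0.707, 0.707, 0.0, 0.0]
wrist_force: [-0.1, 0.1, -0.0]
width: 0.0855
gripper_force: 0.0
```

Request:
servo_tool(offset=[[-0.0157, -0.0255, 0], [-0.0157, -0.0255, 0], [-0.0157, -0.0255, -0.02], [-0.0157, -0.0255, -0.02], [-0.0157, -0.0255, -0.02]], delta_rot=[[0, 0, 0], [0, 0, 0], [0, 0, 0], [0, 0, 0], [0, 0, 0]], grip=[100, 100, 100, 100, 100])

```text
time: 13.22
eef_pos: [0.4733, -0.1466, 0.1193]
tool_rot: [0.707, 0.707, 0.001, 0.001]
wrist_force: [0.6, -0.8, 0.0]
width: 0.0856
gripper_force: 0.0
```

Request:
servo_tool(offset=[[0, 0, 0], [0, 0, 0], [0, 0, 0]], delta_rot=[[0, 0, 0], [0, 0, 0], [0, 0, 0]], grip=[100, 100, 100])

```text
time: 13.47
eef_pos: [0.4742, -0.1453, 0.1197]
tool_rot: [0.707, 0.707, 0.0, 0.0]
wrist_force: [1.2, -0.4, 0.0]
width: 0.0858
gripper_force: 0.0
```

```bash
cat >> h.py <<'E'
def wheel(S,box):   # centre of a lying wheel from the side view: outline ellipse of orange+core, top-face rim
    b=box; c=(b[0]+b[2]/2-.5,b[1]+b[3]/2-.5); return onz(S,*c,.012)
E
python3 - <<'E'
from h import *
T=snap('top','t4.png');S=snap('side','s4.png')
print(get_obs()['eef_pos'],get_obs()['width'])
print([b for b in blobs(T['color'],*ORG,40) if b[0][0]<460 and b[0][1]>130])
sb=[b for b in blobs(S['color'],*ORG,40) if 200<b[0][0]<460 and b[0][1]>150]; print(sb)
for b in sb: print(wheel(S,b[1]))
print('spindle wheel exp',proj(S,[.6297,.11,.038]))
E
```

```text
[ 0.47492848 -0.1445657   0.11994784] 0.08540907711375335
[([263.4, 161.3], [254, 151, 21, 22, 194]), ([354.0, 221.0], [351, 212, 8, 19, 84])]
[([339.5, 192.7], [331, 184, 17, 16, 92]), ([297.9, 262.1], [286, 250, 25, 23, 314]), ([306.5, 308.7], [293, 294, 28, 27, 409])]
[0.64724823 0.15664963 0.012     ]
[ 0.47289072 -0.14342494  0.012     ]
[ 0.46473468 -0.29634918  0.012     ]
spindle wheel exp [337.31002163 192.22788583]
```

Request:
servo_tool(offset=[[-0.001, 0.001, -0.025], [0, 0, -0.025], [0, 0, -0.025], [0, 0, -0.015], [0, 0, -0.008]], delta_rot=[[0, 0, 0], [0, 0, 0], [0, 0, 0], [0, 0, 0], [0, 0, 0]], grip=[100, 100, 100, 100, 100])

```text
time: 13.98
eef_pos: [0.4727, -0.1431, 0.0199]
tool_rot: [0.707, 0.708, -0.0, -0.001]
wrist_force: [-0.8, 1.3, 0.1]
width: 0.0856
gripper_force: 0.0
```

Request:
servo_tool(offset=[[0, 0, 0], [0, 0, 0], [0, 0, 0], [0, 0, 0], [0, 0, 0]], delta_rot=[[0, 0, 0], [0, 0, 0], [0, 0, 0], [0, 0, 0], [0, 0, 0]], grip=[100, 50, 0, 0, 0])

```text
time: 14.4
eef_pos: [0.4738, -0.1446, 0.0231]
tool_rot: [0.707, 0.707, 0.001, 0.001]
wrist_force: [-1.3, 0.8, 10.1]
width: 0.0583
gripper_force: 51.2
```

Request:
servo_tool(offset=[[0, 0, 0], [0, 0, 0], [0, 0, 0], [0, 0, 0.01], [0, 0, 0.02]], delta_rot=[[0, 0, 0], [0, 0, 0], [0, 0, 0], [0, 0, 0], [0, 0, 0]], grip=[0, 0, 0, 0, 0])

```text
time: 14.82
eef_pos: [0.4718, -0.1442, 0.0515]
tool_rot: [0.707, 0.707, -0.0, -0.001]
wrist_force: [0.5, 0.7, -0.5]
width: 0.0584
gripper_force: 53.7
```

Request:
servo_tool(offset=[[0, 0, 0.03], [0, 0, 0.03], [0, 0, 0.03], [0, 0, 0.02], [0, 0, 0]], delta_rot=[[0, 0, 0], [0, 0, 0], [0, 0, 0], [0, 0, 0], [0, 0, 0]], grip=[0, 0, 0, 0, 0])

```text
time: 15.23
eef_pos: [0.4754, -0.1454, 0.1663]
tool_rot: [0.708, 0.707, 0.003, 0.003]
wrist_force: [0.9, -0.3, -1.0]
width: 0.0582
gripper_force: 53.8
```

Request:
servo_tool(offset=[[0.0156, 0.0255, 0], [0.0156, 0.0255, 0], [0.0156, 0.0255, 0], [0.0156, 0.0255, 0], [0.0156, 0.0255, 0]], delta_rot=[[0, 0, 0], [0, 0, 0], [0, 0, 0], [0, 0, 0], [0, 0, 0]], grip=[0, 0, 0, 0, 0])

```text
time: 15.65
eef_pos: [0.5509, -0.0157, 0.1615]
tool_rot: [0.708, 0.707, 0.0, -0.0]
wrist_force: [0.4, 0.3, -0.5]
width: 0.0582
gripper_force: 53.7
```

Request:
servo_tool(offset=[[0.0156, 0.0255, 0], [0.0156, 0.0255, 0], [0.0156, 0.0255, 0], [0.0156, 0.0255, 0], [0.0156, 0.0255, 0]], delta_rot=[[0, 0, 0], [0, 0, 0], [0, 0, 0], [0, 0, 0], [0, 0, 0]], grip=[0, 0, 0, 0, 0])

```text
time: 16.07
eef_pos: [0.6288, 0.1119, 0.1613]
tool_rot: [0.707, 0.707, -0.0, -0.0]
wrist_force: [1.0, 0.0, -0.6]
width: 0.0582
gripper_force: 53.7
```

Request:
servo_tool(offset=[[0, 0, -0.02], [0, 0, -0.01], [0, 0, 0], [0, 0, 0]], delta_rot=[[0, 0, 0], [0, 0, 0], [0, 0, 0], [0, 0, 0]], grip=[0, 0, 0, 0])

```text
time: 16.4
eef_pos: [0.6276, 0.109, 0.1308]
tool_rot: [0.708, 0.706, -0.001, -0.0]
wrist_force: [0.5, 0.7, 0.1]
width: 0.0578
gripper_force: 53.7
```

Run:
```python
from h import *
S=snap('side','s5.png')
o=get_obs(); print(o['eef_pos'],o['width'])
sb=[b for b in blobs(S['color'],*ORG,40) if 200<b[0][0]<460 and b[0][1]>130]; print(sb)
z=o['eef_pos'][2]-.022+.024
print('core exp',proj(S,[.6297,.11,z]), 'lower face', proj(S,[.6297,.11,z-.024]))
b=S['color'][130:230,270:400]
cv2.imwrite('pics/c6.png',cv2.resize(b,None,fx=5,fy=5,interpolation=cv2.INTER_CUBIC))
```

```text
[0.62832034 0.10899072 0.13167698] 0.05848864112396422
[([337.7, 167.4], [329, 158, 20, 17, 194]), ([337.3, 193.1], [328, 184, 21, 17, 193]), ([306.7, 308.6], [293, 294, 29, 27, 421])]
core exp [338.49119362 162.0340567 ] lower face [338.1864474  169.82416275]
```

View pics/c6.png

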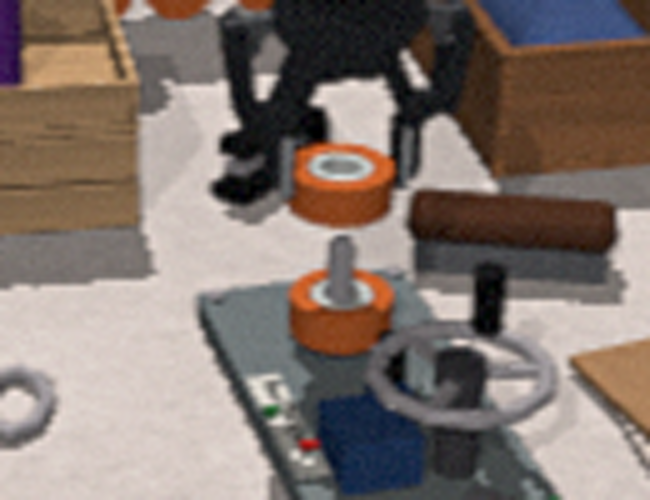

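The first wheel is seated flat and the second hangs centred above it, core at side (338.2,163). I thread it.

Request:
servo_tool(offset=[[0.0015, 0.001, -0.01], [0, 0, -0.01], [0, 0, -0.01], [0, 0, -0.01], [0, 0, -0.01]], delta_rot=[[0, 0, 0], [0, 0, 0], [0, 0, 0], [0, 0, 0], [0, 0, 0]], grip=[0, 0, 0, 0, 0])

```text
time: 16.87
eef_pos: [0.6297, 0.1113, 0.0799]
tool_rot: [0.708, 0.707, -0.0, -0.0]
wrist_force: [-1.4, -0.6, -0.3]
width: 0.0584
gripper_force: 53.7
```

Request:
servo_tool(offset=[[0, 0, -0.004], [0, 0, 0], [0, 0, 0], [0, 0, 0]], delta_rot=[[0, 0, 0], [0, 0, 0], [0, 0, 0], [0, 0, 0]], grip=[0, 0, 0, 0])

```text
time: 17.2
eef_pos: [0.6305, 0.1114, 0.0777]
tool_rot: [0.707, 0.707, 0.0, 0.0]
wrist_force: [0.1, -0.2, -0.4]
width: 0.0583
gripper_force: 53.7
```

Request:
servo_tool(offset=[[0, 0, 0], [0, 0, 0], [0, 0, 0], [0, 0, 0], [0, 0, 0]], delta_rot=[[0, 0, 0], [0, 0, 0], [0, 0, 0], [0, 0, 0], [0, 0, 0]], grip=[80, 100, 100, 100, 100])

```text
time: 17.62
eef_pos: [0.6302, 0.1115, 0.0775]
tool_rot: [0.707, 0.707, 0.0, 0.0]
wrist_force: [0.2, 0.2, 0.6]
width: 0.0855
gripper_force: 0.0
```

Request:
servo_tool(offset=[[0, 0, 0.02], [0, 0, 0.03], [0, 0, 0.03], [0, 0, 0.03], [0, 0, 0]], delta_rot=[[0, 0, 0], [0, 0, 0], [0, 0, 0], [0, 0, 0], [0, 0, 0]], grip=[100, 100, 100, 100, 100])

```text
time: 18.03
eef_pos: [0.6339, 0.1116, 0.1938]
tool_rot: [0.708, 0.707, 0.004, 0.003]
wrist_force: [1.6, -0.4, 0.4]
width: 0.0854
gripper_force: 0.0
```

Run:
```python
from h import *
T=snap('top');S=snap('side','s6.png')
print(get_obs()['eef_pos'])
sb=[b for b in blobs(S['color'],*ORG,40) if 200<b[0][0]<460 and b[0][1]>130]; print(sb)
print(wheel(S,sb[-1][1]))
print([b for b in blobs(T['color'],*ORG,40) if b[0][0]<460 and b[0][1]>130])
```

```text
[0.6309534  0.1116133  0.18875349]
[([337.2, 189.5], [328, 176, 20, 25, 320]), ([306.7, 308.8], [293, 294, 28, 27, 407])]
[ 0.46473468 -0.29634918  0.012     ]
[([269.7, 161.0], [264, 150, 11, 22, 114]), ([420.0, 223.1], [410, 214, 20, 21, 117])]
```

Request:
servo_tool(offset=[[-0.0118, -0.0291, 0], [-0.0118, -0.0291, 0], [-0.0118, -0.0291, 0], [-0.0118, -0.0291, 0], [-0.0118, -0.0291, 0]], delta_rot=[[0, 0, 0], [0, 0, 0], [0, 0, 0], [0, 0, 0], [0, 0, 0]], grip=[100, 100, 100, 100, 100])

```text
time: 18.55
eef_pos: [0.5693, -0.0352, 0.1859]
tool_rot: [0.707, 0.707, -0.001, -0.001]
wrist_force: [0.3, -0.3, -0.3]
width: 0.0855
gripper_force: 0.0
```

Request:
servo_tool(offset=[[-0.0118, -0.0291, 0], [-0.0118, -0.0291, 0], [-0.0118, -0.0291, 0], [-0.0118, -0.0291, 0], [-0.0118, -0.0291, 0]], delta_rot=[[0, 0, 0], [0, 0, 0], [0, 0, 0], [0, 0, 0], [0, 0, 0]], grip=[100, 100, 100, 100, 100])

```text
time: 18.97
eef_pos: [0.5105, -0.1805, 0.186]
tool_rot: [0.707, 0.707, -0.001, -0.001]
wrist_force: [0.2, -0.1, -0.5]
width: 0.0856
gripper_force: 0.0
```

Request:
servo_tool(offset=[[-0.0118, -0.0291, -0.01], [-0.0118, -0.0291, -0.02], [-0.0118, -0.0291, -0.02], [-0.0118, -0.0291, -0.02], [0, 0, 0]], delta_rot=[[0, 0, 0], [0, 0, 0], [0, 0, 0], [0, 0, 0], [0, 0, 0]], grip=[100, 100, 100, 100, 100])

```text
time: 19.38
eef_pos: [0.4581, -0.3014, 0.1133]
tool_rot: [0.711, 0.704, -0.003, -0.002]
wrist_force: [-0.2, -0.2, 0.3]
width: 0.0854
gripper_force: 0.0
```

Request:
servo_tool(offset=[[0, 0, 0], [0, 0, 0]], delta_rot=[[0, 0, 0], [0, 0, 0]], grip=[100, 100])

```text
time: 19.55
eef_pos: [0.4646, -0.2951, 0.1165]
tool_rot: [0.707, 0.707, -0.0, -0.001]
wrist_force: [-1.0, 0.4, -0.2]
width: 0.0857
gripper_force: 0.0
```

Run:
```python
from h import *
T=snap('top');S=snap('side','s7.png')
print(get_obs()['eef_pos'])
sb=[b for b in blobs(S['color'],*ORG,40) if 200<b[0][0]<460 and b[0][1]>130]; print(sb)
print(wheel(S,sb[-1][1]))
print([b for b in blobs(T['color'],*ORG,40) if b[0][0]<460 and b[0][1]>130])
```

```text
[ 0.46583267 -0.2944613   0.11731699]
[([336.6, 189.4], [329, 177, 19, 24, 267]), ([306.7, 308.5], [293, 293, 28, 28, 424])]
[ 0.46500142 -0.29491905  0.012     ]
[([263.4, 160.3], [252, 149, 23, 23, 232]), ([417.3, 224.1], [408, 214, 21, 21, 202])]
```

Request:
servo_tool(offset=[[0, -0.0015, -0.025], [0, 0, -0.025], [0, 0, -0.025], [0, 0, -0.012], [0, 0, -0.008]], delta_rot=[[0, 0, 0], [0, 0, 0], [0, 0, 0], [0, 0, 0], [0, 0, 0]], grip=[100, 100, 100, 100, 100])

```text
time: 20.07
eef_pos: [0.4651, -0.2959, 0.0212]
tool_rot: [0.707, 0.707, 0.0, -0.001]
wrist_force: [0.2, -0.8, 0.2]
width: 0.0855
gripper_force: 0.0
```

Request:
servo_tool(offset=[[0, 0, 0], [0, 0, 0], [0, 0, 0], [0, 0, 0], [0, 0, 0]], delta_rot=[[0, 0, 0], [0, 0, 0], [0, 0, 0], [0, 0, 0], [0, 0, 0]], grip=[100, 50, 0, 0, 0])

```text
time: 20.48
eef_pos: [0.4659, -0.298, 0.0242]
tool_rot: [0.708, 0.707, 0.001, 0.001]
wrist_force: [-0.5, 1.4, 9.1]
width: 0.0574
gripper_force: 52.5
```

Request:
servo_tool(offset=[[0, 0, 0], [0, 0, 0], [0, 0, 0], [0, 0, 0.01], [0, 0, 0.02]], delta_rot=[[0, 0, 0], [0, 0, 0], [0, 0, 0], [0, 0, 0], [0, 0, 0]], grip=[0, 0, 0, 0, 0])

```text
time: 20.9
eef_pos: [0.464, -0.2968, 0.0522]
tool_rot: [0.707, 0.707, -0.0, -0.001]
wrist_force: [0.6, 0.6, -0.1]
width: 0.0575
gripper_force: 54.0
```

Request:
servo_tool(offset=[[0, 0, 0.03], [0, 0, 0.03], [0, 0, 0.03], [0, 0, 0.02], [0, 0, 0]], delta_rot=[[0, 0, 0], [0, 0, 0], [0, 0, 0], [0, 0, 0], [0, 0, 0]], grip=[0, 0, 0, 0, 0])

```text
time: 21.32
eef_pos: [0.4673, -0.2993, 0.1678]
tool_rot: [0.708, 0.707, 0.002, 0.004]
wrist_force: [0.6, -0.7, -0.2]
width: 0.0575
gripper_force: 54.1
```

Request:
servo_tool(offset=[[0.0118, 0.0291, 0], [0.0118, 0.0291, 0], [0.0118, 0.0291, 0], [0.0118, 0.0291, 0], [0.0118, 0.0291, 0]], delta_rot=[[0, 0, 0], [0, 0, 0], [0, 0, 0], [0, 0, 0], [0, 0, 0]], grip=[0, 0, 0, 0, 0])

```text
time: 21.73
eef_pos: [0.524, -0.1504, 0.1625]
tool_rot: [0.708, 0.707, 0.0, -0.0]
wrist_force: [0.6, 0.9, -0.4]
width: 0.0574
gripper_force: 54.0
```

Request:
servo_tool(offset=[[0.0118, 0.0291, 0], [0.0118, 0.0291, 0], [0.0118, 0.0291, 0], [0.0118, 0.0291, 0], [0.0118, 0.0291, 0]], delta_rot=[[0, 0, 0], [0, 0, 0], [0, 0, 0], [0, 0, 0], [0, 0, 0]], grip=[0, 0, 0, 0, 0])

```text
time: 22.15
eef_pos: [0.5829, -0.0049, 0.1624]
tool_rot: [0.707, 0.707, -0.0, -0.0]
wrist_force: [0.8, -0.9, -1.4]
width: 0.0575
gripper_force: 54.0
```

Request:
servo_tool(offset=[[0.0118, 0.0291, 0], [0.0118, 0.0291, 0], [0.0118, 0.0291, -0.01], [0.0118, 0.0291, -0.01], [0, 0, -0.01]], delta_rot=[[0, 0, 0], [0, 0, 0], [0, 0, 0], [0, 0, 0], [0, 0, 0]], grip=[0, 0, 0, 0, 0])

```text
time: 22.57
eef_pos: [0.6313, 0.1193, 0.1318]
tool_rot: [0.704, 0.71, 0.003, -0.001]
wrist_force: [0.6, 1.8, -0.6]
width: 0.0571
gripper_force: 54.0
```

Request:
servo_tool(offset=[[0, 0, 0], [0, 0, 0], [0, 0, 0]], delta_rot=[[0, 0, 0], [0, 0, 0], [0, 0, 0]], grip=[0, 0, 0])

```text
time: 22.82
eef_pos: [0.63, 0.1082, 0.1328]
tool_rot: [0.708, 0.706, -0.0, 0.0]
wrist_force: [-0.2, 0.4, -1.3]
width: 0.0575
gripper_force: 54.0
```

Run:
```python
from h import *
S=snap('side','s8.png')
o=get_obs(); print(o['eef_pos'],o['width'])
sb=[b for b in blobs(S['color'],*ORG,40) if 200<b[0][0]<460 and b[0][1]>130]; print(sb)
b=S['color'][130:230,270:400]
cv2.imwrite('pics/c7.png',cv2.resize(b,None,fx=5,fy=5,interpolation=cv2.INTER_CUBIC))
```

```text
[0.63026742 0.10821925 0.13309257] 0.057070156643419793
[([338.7, 167.2], [330, 158, 20, 17, 198]), ([337.3, 189.4], [328, 176, 20, 25, 327])]
```

View pics/c7.png

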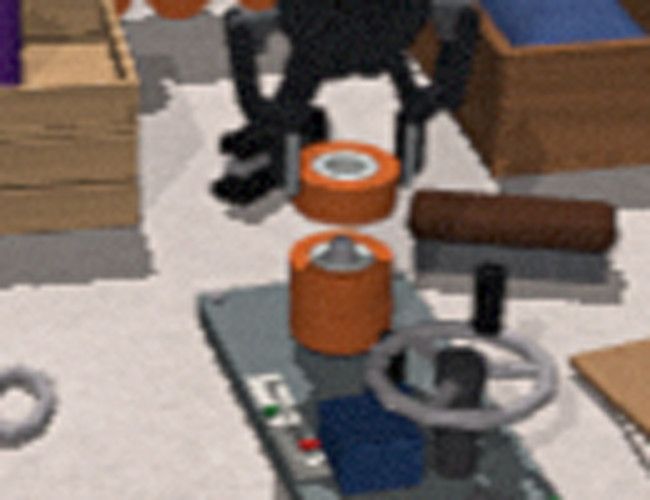

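Two wheels are stacked and the third is over the spindle with its core at side (338.8,163.2). I thread it.

Request:
servo_tool(offset=[[-0.0005, 0.0015, -0.01], [0, 0, -0.008], [0, 0, -0.008], [0, 0, -0.006], [0, 0, 0]], delta_rot=[[0, 0, 0], [0, 0, 0], [0, 0, 0], [0, 0, 0], [0, 0, 0]], grip=[0, 0, 0, 0, 0])

```text
time: 23.28
eef_pos: [0.6291, 0.1112, 0.099]
tool_rot: [0.708, 0.707, -0.001, -0.0]
wrist_force: [0.1, -0.5, -0.8]
width: 0.0572
gripper_force: 54.0
```

Request:
servo_tool(offset=[[0, 0, 0], [0, 0, 0], [0, 0, 0]], delta_rot=[[0, 0, 0], [0, 0, 0], [0, 0, 0]], grip=[0, 0, 0])

```text
time: 23.53
eef_pos: [0.6297, 0.1114, 0.1004]
tool_rot: [0.707, 0.707, 0.0, 0.0]
wrist_force: [-0.4, -0.8, -2.0]
width: 0.0571
gripper_force: 54.0
```

Request:
servo_tool(offset=[[0, 0, 0], [0, 0, 0], [0, 0, 0], [0, 0, 0], [0, 0, 0]], delta_rot=[[0, 0, 0], [0, 0, 0], [0, 0, 0], [0, 0, 0], [0, 0, 0]], grip=[80, 100, 100, 100, 100])

```text
time: 23.95
eef_pos: [0.6297, 0.1115, 0.1004]
tool_rot: [0.707, 0.707, 0.0, 0.0]
wrist_force: [-0.4, 0.1, -0.1]
width: 0.0854
gripper_force: 0.0
```

Request:
servo_tool(offset=[[0, 0, 0.02], [0, 0, 0.03], [0, 0, 0.03], [0, 0, 0.01], [0, 0, 0]], delta_rot=[[0, 0, 0], [0, 0, 0], [0, 0, 0], [0, 0, 0], [0, 0, 0]], grip=[100, 100, 100, 100, 100])

```text
time: 24.37
eef_pos: [0.6317, 0.1116, 0.1936]
tool_rot: [0.707, 0.707, 0.003, 0.002]
wrist_force: [1.1, -0.0, -1.7]
width: 0.0855
gripper_force: 0.0
```

Request:
servo_tool(offset=[[0, -0.025, 0], [0, -0.025, 0], [0, 0, 0], [0, 0, 0]], delta_rot=[[0, 0, 0], [0, 0, 0], [0, 0, 0], [0, 0, 0]], grip=[100, 100, 100, 100])

```text
time: 24.7
eef_pos: [0.6288, 0.0592, 0.189]
tool_rot: [0.709, 0.706, -0.001, -0.0]
wrist_force: [-0.2, 0.7, -0.2]
width: 0.0855
gripper_force: 0.0
```

Run:
```python
from h import *
T=snap('top','t9.png');S=snap('side','s9.png')
o=get_obs(); print(o['eef_pos'],o['width'],o['joint_positions'].round(2))
sb=[b for b in blobs(S['color'],*ORG,40) if 200<b[0][0]<460 and b[0][1]>130]; print(sb)
print([b for b in blobs(T['color'],*ORG,40) if b[0][0]<460 and b[0][1]>130])
b=S['color'][150:260,300:430]
cv2.imwrite('pics/c8.png',cv2.resize(b,None,fx=5,fy=5,interpolation=cv2.INTER_CUBIC))
```

```text
[0.62897252 0.06230017 0.18914   ] 0.0852904033788502 [-0.46  0.6   0.42  1.66 -0.29  0.95  0.06]
[([337.3, 185.6], [328, 169, 20, 32, 449])]
[]
```

View pics/c8.png

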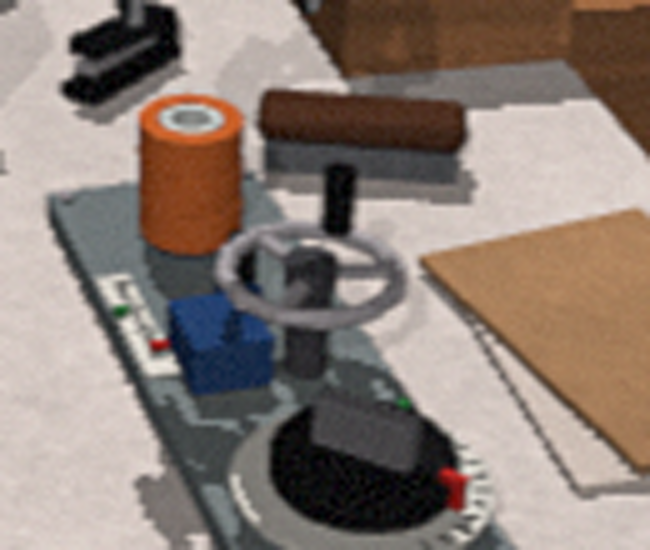

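The three wheels are stacked flat, side (337,186). Next is the crank. I go over its grip at about (0.680, 0.0025).

Request:
servo_tool(offset=[[0.017, -0.02, 0], [0.017, -0.02, 0], [0.017, -0.019, 0], [0, 0, -0.02], [0, 0, 0]], delta_rot=[[0, 0, 0], [0, 0, 0], [0, 0, 0], [0, 0, 0], [0, 0, 0]], grip=[100, 100, 100, 100, 100], grip_force=25)

```text
time: 25.22
eef_pos: [0.6791, 0.0024, 0.1666]
tool_rot: [0.708, 0.707, -0.002, -0.002]
wrist_force: [-1.3, 1.1, -2.5]
width: 0.0855
gripper_force: 0.0
```

Request:
servo_tool(offset=[[0, 0, 0], [0, 0, 0]], delta_rot=[[0, 0, 0], [0, 0, 0]], grip=[60, 60])

```text
time: 25.38
eef_pos: [0.6801, 0.0046, 0.1701]
tool_rot: [0.707, 0.708, 0.0, -0.001]
wrist_force: [0.0, 0.8, -0.2]
width: 0.0637
gripper_force: 0.0
```

Run:
```python
from h import *
print(get_obs()['eef_pos'])
c=np.array([.6586,-.029]);p=.94
for k in range(0,41):
    a=p-.4*k;b=a-.4
    d=.038*np.array([np.cos(b)-np.cos(a),np.sin(b)-np.sin(a)])
    print(f'[{d[0]:.4f}, {d[1]:.4f}, 0]',end=', ' if k%5<4 else '\n')
```

```text
[0.68014857 0.00456623 0.17011527]
[0.0102, -0.0112, 0], [0.0050, -0.0142, 0], [-0.0009, -0.0151, 0], [-0.0067, -0.0135, 0], [-0.0114, -0.0099, 0]
[-0.0144, -0.0046, 0], [-0.0150, 0.0013, 0], [-0.0133, 0.0071, 0], [-0.0095, 0.0117, 0], [-0.0042, 0.0145, 0]
[0.0018, 0.0150, 0], [0.0075, 0.0131, 0], [0.0120, 0.0092, 0], [0.0146, 0.0038, 0], [0.0149, -0.0022, 0]
[0.0129, -0.0079, 0], [0.0088, -0.0123, 0], [0.0033, -0.0147, 0], [-0.0027, -0.0149, 0], [-0.0082, -0.0127, 0]
[-0.0125, -0.0085, 0], [-0.0148, -0.0029, 0], [-0.0148, 0.0031, 0], [-0.0124, 0.0086, 0], [-0.0081, 0.0128, 0]
[-0.0025, 0.0149, 0], [0.0035, 0.0147, 0], [0.0090, 0.0122, 0], [0.0130, 0.0077, 0], [0.0150, 0.0020, 0]
[0.0146, -0.0039, 0], [0.0119, -0.0093, 0], [0.0073, -0.0132, 0], [0.0016, -0.0150, 0], [-0.0044, -0.0145, 0]
[-0.0097, -0.0116, 0], [-0.0134, -0.0069, 0], [-0.0151, -0.0012, 0], [-0.0143, 0.0048, 0], [-0.0113, 0.0100, 0]
[-0.0065, 0.0136, 0],
```

Request:
servo_tool(offset=[[0.001, -0.003, -0.02], [0, 0, -0.02], [0, 0, -0.02], [0, 0, 0], [0, 0, 0]], delta_rot=[[0, 0, 0], [0, 0, 0], [0, 0, 0], [0, 0, 0], [0, 0, 0]], grip=[60, 60, 60, 60, 60])

```text
time: 25.8
eef_pos: [0.681, 0.0007, 0.1103]
tool_rot: [0.707, 0.707, -0.0, -0.001]
wrist_force: [-0.2, -0.5, 1.0]
width: 0.0513
gripper_force: 0.0
```

Request:
servo_tool(offset=[[0, 0, 0], [0, 0, 0], [0, 0, 0], [0, 0, 0], [0, 0, 0]], delta_rot=[[0, 0, 0], [0, 0, 0], [0, 0, 0], [0, 0, 0], [0, 0, 0]], grip=[0, 0, 0, 0, 0])

```text
time: 26.22
eef_pos: [0.6826, -0.0005, 0.112]
tool_rot: [0.707, 0.707, 0.001, 0.001]
wrist_force: [-1.0, 0.6, 6.9]
width: 0.017
gripper_force: 25.1
```

Request:
servo_tool(offset=[[0, 0, 0], [0, 0, 0], [0, 0, 0]], delta_rot=[[0, 0, 0], [0, 0, 0], [0, 0, 0]], grip=[0, 0, 0])

```text
time: 26.47
eef_pos: [0.6826, -0.0005, 0.112]
tool_rot: [0.707, 0.707, 0.001, 0.001]
wrist_force: [-1.1, 0.8, 6.0]
width: 0.0173
gripper_force: 25.1
```

Request:
servo_tool(offset=[[0.0102, -0.0112, 0], [0.005, -0.0142, 0], [-0.0009, -0.0151, 0], [-0.0067, -0.0135, 0], [-0.0114, -0.0099, 0]], delta_rot=[[0, 0, 0], [0, 0, 0], [0, 0, 0], [0, 0, 0], [0, 0, 0]], grip=[0, 0, 0, 0, 0])

```text
time: 26.88
eef_pos: [0.6784, -0.0632, 0.1119]
tool_rot: [0.707, 0.707, 0.001, -0.001]
wrist_force: [-4.0, 9.7, 10.0]
width: 0.0169
gripper_force: 25.6
```

Request:
servo_tool(offset=[[-0.0144, -0.0046, 0], [-0.015, 0.0013, 0], [-0.0133, 0.0071, 0], [-0.0095, 0.0117, 0], [-0.0042, 0.0145, 0]], delta_rot=[[0, 0, 0], [0, 0, 0], [0, 0, 0], [0, 0, 0], [0, 0, 0]], grip=[0, 0, 0, 0, 0])

```text
time: 27.3
eef_pos: [0.6213, -0.0362, 0.112]
tool_rot: [0.708, 0.706, 0.0, 0.001]
wrist_force: [1.1, -1.8, 5.6]
width: 0.0167
gripper_force: 25.3
```

Request:
servo_tool(offset=[[0.0018, 0.015, 0], [0.0075, 0.0131, 0], [0.012, 0.0092, 0], [0.0146, 0.0038, 0], [0.0149, -0.0022, 0]], delta_rot=[[0, 0, 0], [0, 0, 0], [0, 0, 0], [0, 0, 0], [0, 0, 0]], grip=[0, 0, 0, 0, 0])

```text
time: 27.72
eef_pos: [0.6734, 0.0052, 0.112]
tool_rot: [0.707, 0.707, 0.0, 0.001]
wrist_force: [-4.3, -6.3, 7.4]
width: 0.0166
gripper_force: 25.6
```

Run:
```python
from h import *
S=snap('side','s10.png')
o=get_obs(); e=o['eef_pos'];print(e,o['width'],o['wrist_force'])
d=e[:2]-[.6586,-.029];print(np.hypot(*d),np.arctan2(d[1],d[0]))
for c in(RED,GRN):print([b for b in blobs(S['color'],*c,2) if 300<b[0][0]<420 and 190<b[0][1]<270])
```

```text
[0.67625701 0.00351226 0.11214529] 0.017010455294194548 [4.2134065  1.61267403 1.22616426]
0.036997530025661085 1.073275492804366
[([329.8, 215.2], [329, 215, 3, 2, 4]), ([390.6, 247.1], [388, 244, 5, 8, 24])]
[([323.5, 212.0], [323, 212, 2, 1, 2])]
```

Request:
servo_tool(offset=[[0.0129, -0.0079, 0], [0.0088, -0.0123, 0], [0.0033, -0.0147, 0], [-0.0027, -0.0149, 0], [-0.0082, -0.0127, 0]], delta_rot=[[0, 0, 0], [0, 0, 0], [0, 0, 0], [0, 0, 0], [0, 0, 0]], grip=[0, 0, 0, 0, 0])

```text
time: 28.18
eef_pos: [0.6864, -0.057, 0.1119]
tool_rot: [0.707, 0.707, 0.001, -0.001]
wrist_force: [-7.4, 8.9, 13.6]
width: 0.0168
gripper_force: 26.2
```

Request:
servo_tool(offset=[[-0.0125, -0.0085, 0], [-0.0148, -0.0029, 0], [-0.0148, 0.0031, 0], [-0.0124, 0.0086, 0], [-0.0081, 0.0128, 0]], delta_rot=[[0, 0, 0], [0, 0, 0], [0, 0, 0], [0, 0, 0], [0, 0, 0]], grip=[0, 0, 0, 0, 0])

```text
time: 28.6
eef_pos: [0.6243, -0.0462, 0.112]
tool_rot: [0.708, 0.706, 0.001, 0.002]
wrist_force: [4.4, -0.7, 3.1]
width: 0.017
gripper_force: 25.3
```

Request:
servo_tool(offset=[[-0.0025, 0.0149, 0], [0.0035, 0.0147, 0], [0.009, 0.0122, 0], [0.013, 0.0077, 0], [0.015, 0.002, 0]], delta_rot=[[0, 0, 0], [0, 0, 0], [0, 0, 0], [0, 0, 0], [0, 0, 0]], grip=[0, 0, 0, 0, 0])

```text
time: 29.02
eef_pos: [0.6626, 0.0078, 0.112]
tool_rot: [0.707, 0.707, 0.001, 0.001]
wrist_force: [-2.3, -5.4, 6.9]
width: 0.0171
gripper_force: 25.6
```

Request:
servo_tool(offset=[[0.0146, -0.0039, 0], [0.0119, -0.0093, 0], [0.0073, -0.0132, 0], [0.0016, -0.015, 0], [0, 0, 0]], delta_rot=[[0, 0, 0], [0, 0, 0], [0, 0, 0], [0, 0, 0], [0, 0, 0]], grip=[0, 0, 0, 0, 0])

```text
time: 29.43
eef_pos: [0.6959, -0.0394, 0.112]
tool_rot: [0.709, 0.705, -0.002, -0.0]
wrist_force: [-6.2, -1.3, 10.6]
width: 0.0168
gripper_force: 26.0
```

Run:
```python
from h import *
S=snap('side','s11.png');T=snap('top','t11.png')
o=get_obs(); e=o['eef_pos'];print(e,o['width'],o['wrist_force'])
d=e[:2]-[.6586,-.029];print(np.hypot(*d),np.arctan2(d[1],d[0]))
for c in(RED,GRN):print([b for b in blobs(S['color'],*c,2) if 300<b[0][0]<420 and 190<b[0][1]<270])
x=cv2.resize(S['color'][195:235,305:355],(640,512),interpolation=cv2.INTER_CUBIC)
cv2.imwrite('pics/c9.png',x)
```

```text
[ 0.69650177 -0.03662916  0.11194482] 0.017152461666573582 [-5.70529078  0.51898674 10.66168067]
0.03866197234426476 -0.1986333651867684
[([328.0, 211.5], [327, 211, 3, 2, 4]), ([390.5, 246.9], [388, 244, 5, 8, 23])]
[([323.5, 212.0], [323, 212, 2, 1, 2])]
```

View pics/c9.png

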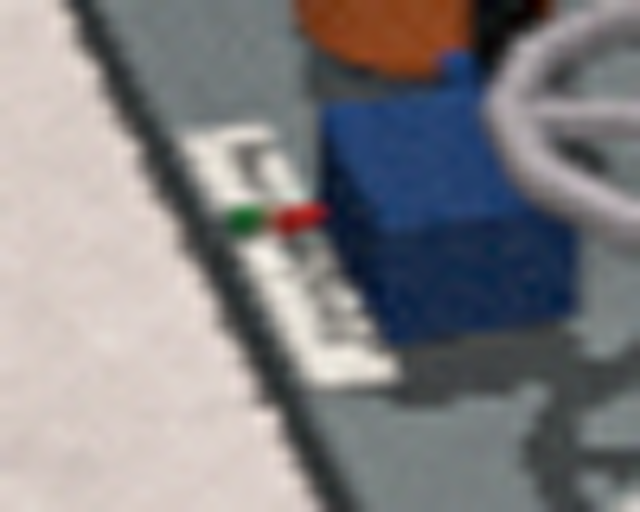

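Pointer and marker are now close: red at side (328.7,211.9), green at side (324.1,212.2). I put the gap in numbers.

Run:
```python
from h import *
S=snap('side');T=snap('top')
yh=np.array([-.0643,.998])
f=lambda x,y:(305+x/12.8,195+y/12.8)
for z in(.022,.025,.028,.031):
  r=[onz(S,*f(*p),z)[:2] for p in((280,219),(303,216),(322,212),(245,220))]
  print(z,[round(float((q-np.array([.6297,.11]))@yh)*1000,1) for q in r],np.round(r,4).tolist())
i=S['color'].astype(int)[205:222,318:335]
red=np.clip(i[:,:,2]-np.maximum(i[:,:,0],i[:,:,1])-15,0,None);g=np.clip(i[:,:,1]-np.maximum(i[:,:,0],i[:,:,2])-5,0,None)
for m in(red,g):
  ys,xs=np.nonzero(m);w=m[ys,xs];u,v=318+(xs*w).sum()/w.sum(),205+(ys*w).sum()/w.sum();print(u,v,onz(S,u,v,.026),(onz(S,u,v,.026)[:2]-[.6297,.11])@yh)
i=T['color'].astype(int)[170:195,280:320]
red=np.clip(i[:,:,2]-np.maximum(i[:,:,0],i[:,:,1])-15,0,None);g=np.clip(i[:,:,1]-np.maximum(i[:,:,0],i[:,:,2])-5,0,None)
for m in(red,g):
  ys,xs=np.nonzero(m);w=m[ys,xs]
  if len(w): u,v=280+(xs*w).sum()/w.sum(),170+(ys*w).sum()/w.sum();print('T',u,v,len(w),onz(T,u,v,.026),(onz(T,u,v,.026)[:2]-[.6297,.11])@yh)
```

```text
0.022 [-69.5, -69.6, -69.0, -68.0] [[0.5832, 0.0374], [0.5883, 0.0376], [0.5926, 0.0384], [0.5758, 0.0384]]
0.025 [-74.0, -74.1, -73.5, -72.5] [[0.5821, 0.0328], [0.5872, 0.0331], [0.5915, 0.0339], [0.5748, 0.0338]]
0.028 [-78.5, -78.5, -78.0, -77.0] [[0.581, 0.0282], [0.586, 0.0285], [0.5903, 0.0293], [0.5737, 0.0292]]
0.031 [-83.0, -83.0, -82.5, -81.5] [[0.5799, 0.0237], [0.5849, 0.0239], [0.5892, 0.0247], [0.5726, 0.0246]]
327.80503144654085 211.5691823899371 [0.58482762 0.03346807 0.026     ] -0.07349356810310542
323.5193370165746 211.61878453038673 [0.57338183 0.03536518 0.026     ] -0.07086429569222089
```

```bash
cat >> h.py <<'E'
yh=np.array([-.0643,.998])
def cen(img,box,ch):
    x0,x1,y0,y1=box; i=img.astype(int)[y0:y1,x0:x1]; o=[c for c in(0,1,2) if c!=ch]
    m=i[:,:,ch]-np.maximum(i[:,:,o[0]],i[:,:,o[1]]); m=np.where(m>.4*m.max(),m,0)
    ys,xs=np.nonzero(m);w=m[ys,xs]; return x0+(xs*w).sum()/w.sum(),y0+(ys*w).sum()/w.sum(),int(m.max()),len(w)
E
python3 - <<'E'
from h import *
T=snap('top');S=snap('side')
t0=cv2.imread('pics/top0.png');s0=cv2.imread('pics/side0.png');s11=cv2.imread('pics/s11.png')
tb=(303,316,172,187);tg=(288,300,176,190)
R=cen(t0,tb,2);G=cen(t0,tg,1);sR=cen(s0,(324,337,211,223),2);sG=cen(s0,(318,328,206,217),1);sR2=cen(s11,(318,335,205,222),2);sG2=cen(s11,(318,328,206,217),1)
print(R,G,sR,sG,sR2,sG2)
u=lambda q:round(float((q[:2]-[.6297,.11])@yh)*1000,1)
for z in(.022,.025,.028,.031): print(z,'top R0,G',u(onz(T,*R[:2],z)),u(onz(T,*G[:2],z)),'side R0,G,R2',u(onz(S,*sR[:2],z)),u(onz(S,*sG[:2],z)),u(onz(S,*sR2[:2],z)))
print(tri(T,R[:2],S,sR[:2]),tri(T,G[:2],S,sG[:2]))
E
```

```text
(np.float64(307.6954436450839), np.float64(179.2494004796163), 88, 7) (np.float64(293.60493827160496), np.float64(183.69753086419752), 32, 7) (np.float64(331.4594594594595), np.float64(218.42972972972973), 118, 8) (np.float64(323.9009433962264), np.float64(211.44811320754718), 48, 6) (np.float64(327.8173076923077), np.float64(211.5), 119, 7) (np.float64(323.5426829268293), np.float64(211.48170731707316), 47, 4)
0.022 top R0,G -107.7 -69.3 side R0,G,R2 -102.4 -64.3 -67.2
0.025 top R0,G -107.7 -69.4 side R0,G,R2 -106.8 -68.8 -71.7
0.028 top R0,G -107.6 -69.4 side R0,G,R2 -111.1 -73.3 -76.2
0.031 top R0,G -107.6 -69.5 side R0,G,R2 -115.4 -77.8 -80.7
(array([ 0.58696277, -0.00064785,  0.02563436]), np.float64(2.6087447635414805e-05)) (array([0.57500715, 0.03698424, 0.02537213]), np.float64(0.000395702446271404))
```

Request:
servo_tool(offset=[[-0.0044, -0.0145, 0], [-0.0097, -0.0116, 0], [-0.0134, -0.0069, 0], [-0.0055, -0.0016, 0], [0, 0, 0]], delta_rot=[[0, 0, 0], [0, 0, 0], [0, 0, 0], [0, 0, 0], [0, 0, 0]], grip=[0, 0, 0, 0, 0])

```text
time: 30.15
eef_pos: [0.6639, -0.0681, 0.112]
tool_rot: [0.707, 0.707, 0.001, -0.001]
wrist_force: [-0.8, 3.1, 6.4]
width: 0.0171
gripper_force: 25.7
```

Request:
servo_tool(offset=[[0, 0, 0], [0, 0, 0], [0, 0, 0]], delta_rot=[[0, 0, 0], [0, 0, 0], [0, 0, 0]], grip=[0, 0, 0])

```text
time: 30.4
eef_pos: [0.6649, -0.0679, 0.112]
tool_rot: [0.707, 0.707, 0.001, -0.0]
wrist_force: [-2.2, 3.2, 8.3]
width: 0.0167
gripper_force: 25.8
```

Run:
```python
from h import *
S=snap('side')
o=get_obs(); e=o['eef_pos'];print(e,o['width'],o['wrist_force'])
d=e[:2]-[.6586,-.029];print(np.hypot(*d),np.arctan2(d[1],d[0]))
sR=cen(S['color'],(318,335,203,222),2);print(sR)
u=lambda q:round(float((q[:2]-[.6297,.11])@yh)*1000,1)
print(u(onz(S,*sR[:2],.0255)),'G',u(onz(S,323.6,211.48,.0255)))
```

```text
[ 0.66493034 -0.06786899  0.11195836] 0.01700477872038124 [-1.77483979  3.00636867  8.03560641]
0.039381110945594926 -1.4093502380603107
(np.float64(327.3531976744186), np.float64(211.06831395348837), 113, 9)
-70.0 G -69.5
```

Request:
servo_tool(offset=[[-0.008, -0.001, 0], [0, 0, 0], [0, 0, 0], [0, 0, 0], [0, 0, 0]], delta_rot=[[0, 0, 0], [0, 0, 0], [0, 0, 0], [0, 0, 0], [0, 0, 0]], grip=[0, 0, 0, 60, 60])

```text
time: 30.87
eef_pos: [0.6559, -0.0706, 0.1105]
tool_rot: [0.707, 0.707, 0.0, 0.0]
wrist_force: [-0.4, -0.3, -0.2]
width: 0.0404
gripper_force: 0.0
```

Request:
servo_tool(offset=[[0, 0, 0], [0, 0, 0], [0, 0, 0.02], [0, 0, 0.03], [0, 0, 0.03]], delta_rot=[[0, 0, 0], [0, 0, 0], [0, 0, 0], [0, 0, 0], [0, 0, 0]], grip=[60, 60, 60, 60, 60])

```text
time: 31.28
eef_pos: [0.655, -0.0707, 0.1901]
tool_rot: [0.708, 0.707, -0.001, -0.001]
wrist_force: [1.3, -0.2, -0.2]
width: 0.0517
gripper_force: 0.0
```

Request:
servo_tool(offset=[[-0.01, -0.03, 0.01], [-0.02, -0.03, 0], [-0.03, -0.03, 0], [-0.03, -0.03, 0], [-0.03, -0.03, 0]], delta_rot=[[0, 0, 0], [0, 0, 0], [0, 0, 0], [0, 0, 0], [0, 0, 0]], grip=[60, 60, 60, 60, 60])

```text
time: 31.7
eef_pos: [0.536, -0.2203, 0.2002]
tool_rot: [0.707, 0.707, -0.0, 0.0]
wrist_force: [0.4, -0.9, -0.4]
width: 0.051
gripper_force: 0.0
```

Request:
servo_tool(offset=[[0, -0.03, 0], [0, -0.03, 0], [0, -0.03, 0], [0, 0, 0], [0, 0, 0]], delta_rot=[[0, 0, 0], [0, 0, 0], [0, 0, 0], [0, 0, 0], [0, 0, 0]], grip=[60, 60, 60, 60, 60])

```text
time: 32.12
eef_pos: [0.5365, -0.3113, 0.2002]
tool_rot: [0.709, 0.705, -0.001, 0.0]
wrist_force: [0.4, 0.9, 0.1]
width: 0.051
gripper_force: 0.0
```

Run:
```python
from h import *
T=snap('top','t12.png');S=snap('side','s12.png')
print(get_obs()['eef_pos'])
u=lambda q:round(float((q[:2]-[.6297,.11])@yh)*1000,1)
for n,s,b,g in(('S',S,(318,335,203,222),(318,328,206,217)),('T',T,(284,304,168,190),(284,304,168,194))):
  r=cen(s['color'],b,2);q=cen(s['color'],g,1);print(n,r,q,u(onz(s,*r[:2],.0255)),u(onz(s,*q[:2],.0255)))
a=cv2.resize(T['color'][120:200,240:400],(800,400),interpolation=cv2.INTER_CUBIC)
cv2.imwrite('pics/c10.png',a)
```

```text
[ 0.53767539 -0.30798903  0.19986471]
S (np.float64(326.43772241992883), np.float64(210.7544483985765), 74, 5) (np.float64(323.56875), np.float64(211.475), 49, 4) -67.9 -69.5
T (np.float64(293.61219512195123), np.float64(180.05365853658537), 92, 6) (np.float64(293.5570469798658), np.float64(183.98657718120805), 36, 6) -70.1 -69.2
```

View pics/c10.png

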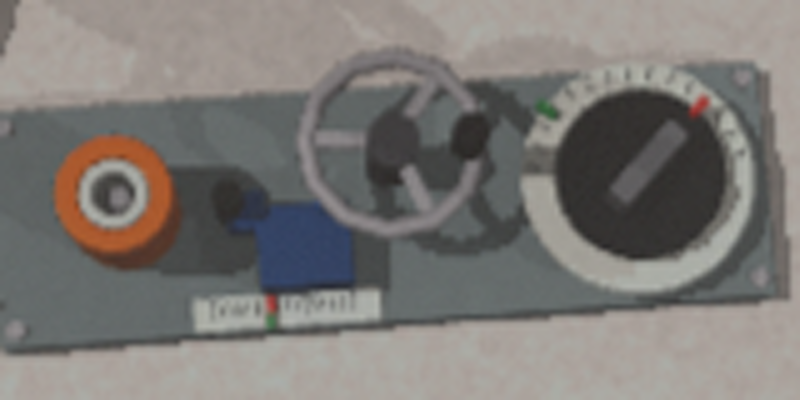

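The slide pointer (294,180) stands level with its marker (294,184) within 1 mm in the top view. Now I measure the dial.

Run:
```python
from h import *
T=snap('top');S=snap('side')
t=T['color'];s=S['color']
R=cen(t,(372,388,132,150),2);G=cen(t,(340,358,134,150),1)
sR=cen(s,(382,400,236,256),2);sG=cen(s,(372,388,224,238),1);print(R,G,sR,sG)
print(tri(T,R[:2],S,sR[:2]),tri(T,G[:2],S,sG[:2]))
ax=np.array([.6471,-.1595])
def a(q):
    d=q[:2]-ax; return np.round([np.hypot(*d),np.arctan2(d[1],d[0])],4)
for z in(.055,.06,.065):print(z,'R',a(onz(T,*R[:2],z)),'G',a(onz(T,*G[:2],z)),'sR',a(onz(S,*sR[:2],z)),'sG',a(onz(S,*sG[:2],z)))
for z in(.04,.045,.05):print(z,'G',a(onz(T,*G[:2],z)),'sG',a(onz(S,*sG[:2],z)))
# dark disc centre and bar direction
g=cv2.cvtColor(t,cv2.COLOR_BGR2GRAY)[130:180,345:390]
m=(g<55).astype(np.uint8);n,l,st,c=cv2.connectedComponentsWithStats(m);k=1+np.argmax(st[1:,4]);print(st[k],c[k])
h=cv2.convexHull(np.argwhere(l==k)[:,::-1].astype(np.int32));(u,v),(w,q),an=cv2.fitEllipse(h);print(u+345,v+130,w,q,onz(T,u+345,v+130,.06))
```

```text
(np.float64(379.33189033189035), np.float64(140.72150072150072), 100, 9) (np.float64(348.6840390879479), np.float64(141.27361563517914), 38, 11) (np.float64(390.44641589779985), np.float64(246.541873669269), 154, 29) (np.float64(380.4971098265896), np.float64(230.0), 46, 6)
(array([ 0.68236482, -0.18905006,  0.0588003 ]), np.float64(0.002162150624999137)) (array([ 0.68430626, -0.10944882,  0.05016265]), np.float64(0.00027405185406985714))
0.055 R [ 0.0481 -0.686 ] G [0.0621 0.9534] sR [ 0.0439 -0.6035] sG [0.0557 0.8965]
0.06 R [ 0.0467 -0.6872] G [0.0618 0.974 ] sR [ 0.0457 -0.7507] sG [0.0487 0.8523]
0.065 R [ 0.0452 -0.6885] G [0.0616 0.9948] sR [ 0.0485 -0.8839] sG [0.0419 0.7935]
0.04 G [0.0629 0.8926] sG [0.0769 0.9805]
0.045 G [0.0626 0.9127] sG [0.0698 0.9582]
0.05 G [0.0623 0.933 ] sG [0.0627 0.9308]
[  7   9  33  33 704] [22.55681818 24.84943182]
367.7714195251465 154.4192180633545 32.371925354003906 32.54399871826172 [ 0.64672795 -0.15784162  0.06      ]
```

Request:
servo_tool(offset=[[0.0055, 0.0075, 0], [0.0055, 0.0075, 0], [0.0055, 0.0075, 0], [0.0055, 0.0075, 0], [0.0055, 0.0075, 0]], delta_rot=[[0, 0, -0.1135], [0, 0, -0.1135], [0, 0, -0.1135], [0, 0, -0.1135], [0, 0, -0.1135]], grip=[60, 60, 60, 60, 60], grip_force=40)

```text
time: 32.73
eef_pos: [0.5658, -0.2695, 0.2002]
tool_rot: [0.878, 0.479, 0.0, -0.0]
wrist_force: [0.6, -0.6, 0.4]
width: 0.051
gripper_force: 0.0
```

Request:
servo_tool(offset=[[0.0055, 0.0075, 0], [0.0055, 0.0075, 0], [0.0055, 0.0075, 0], [0.0055, 0.0075, 0], [0.0055, 0.0075, 0]], delta_rot=[[0, 0, -0.1135], [0, 0, -0.1135], [0, 0, -0.1135], [0, 0, -0.1135], [0, 0, -0.1135]], grip=[60, 60, 60, 60, 60])

```text
time: 33.15
eef_pos: [0.5933, -0.2318, 0.2002]
tool_rot: [0.977, 0.214, 0.0, -0.0]
wrist_force: [0.2, 0.5, 0.0]
width: 0.0514
gripper_force: 0.0
```

Request:
servo_tool(offset=[[0.0055, 0.0075, 0], [0.0055, 0.0075, 0], [0.0055, 0.0075, 0], [0.0055, 0.0075, 0], [0.0055, 0.0075, 0]], delta_rot=[[0, 0, -0.1135], [0, 0, -0.1135], [0, 0, -0.1135], [0, 0, -0.1135], [0, 0, -0.1135]], grip=[60, 60, 60, 60, 60])

```text
time: 33.57
eef_pos: [0.6207, -0.1942, 0.2001]
tool_rot: [0.998, -0.068, -0.0, -0.0]
wrist_force: [-0.1, -0.3, 0.0]
width: 0.0513
gripper_force: 0.0
```

Request:
servo_tool(offset=[[0.0055, 0.0075, 0], [0.0055, 0.0075, 0], [0.0055, 0.0075, 0], [0.0055, 0.0075, 0], [0.0055, 0.0075, 0]], delta_rot=[[0, 0, -0.1135], [0, 0, -0.1135], [0, 0, -0.1135], [0, 0, -0.1135], [0, 0, -0.1135]], grip=[60, 60, 60, 60, 60])

```text
time: 33.98
eef_pos: [0.6481, -0.1567, 0.2001]
tool_rot: [0.939, -0.345, -0.0, -0.0]
wrist_force: [0.2, -0.4, 0.2]
width: 0.0514
gripper_force: 0.0
```

Request:
servo_tool(offset=[[0, 0, 0], [0, 0, 0], [0, 0, 0]], delta_rot=[[0, 0, 0], [0, 0, 0], [0, 0, 0]], grip=[60, 60, 60])

```text
time: 34.23
eef_pos: [0.6473, -0.1588, 0.2002]
tool_rot: [0.94, -0.341, -0.0, 0.0]
wrist_force: [-0.2, -0.5, -0.1]
width: 0.0509
gripper_force: 0.0
```

```bash
cat >> h.py <<'E'
def ty(o):
    from scipy.spatial.transform import Rotation as R
    y=R.from_quat(o['tool_rot']).as_matrix()[:,1]; return np.arctan2(y[1],y[0])
E
python3 -c "
from h import *
o=get_obs();print(o['eef_pos'],ty(o),o['joint_positions'].round(2))"
```

```text
[ 0.64725726 -0.15880931  0.20024203] -2.267486135381047 [-0.42  0.83  0.98  1.57 -0.74  1.15 -1.54]
```

Request:
servo_tool(offset=[[0, 0, -0.025], [0, 0, -0.025], [0, 0, -0.025], [0, 0, -0.02], [0, 0, -0.014]], delta_rot=[[0, 0, 0], [0, 0, 0], [0, 0, 0], [0, 0, 0], [0, 0, 0]], grip=[60, 60, 60, 60, 60])

```text
time: 34.65
eef_pos: [0.6464, -0.1591, 0.0894]
tool_rot: [0.94, -0.342, -0.001, -0.0]
wrist_force: [-0.2, -0.7, -1.0]
width: 0.0513
gripper_force: 0.0
```

Request:
servo_tool(offset=[[0, 0, -0.008], [0, 0, 0], [0, 0, 0], [0, 0, 0], [0, 0, 0]], delta_rot=[[0, 0, 0], [0, 0, 0], [0, 0, 0], [0, 0, 0], [0, 0, 0]], grip=[60, 60, 60, 0, 0])

```text
time: 35.07
eef_pos: [0.6485, -0.1593, 0.0847]
tool_rot: [0.939, -0.343, 0.001, -0.0]
wrist_force: [-0.5, -0.6, -0.2]
width: 0.028
gripper_force: 0.0
```

Request:
servo_tool(offset=[[0, 0, 0], [0, 0, 0], [0, 0, 0], [0, 0, 0], [0, 0, 0]], delta_rot=[[0, 0, 0], [0, 0, 0], [0, 0, 0], [0, 0, 0], [0, 0, 0]], grip=[0, 0, 0, 0, 0])

```text
time: 35.48
eef_pos: [0.6483, -0.1589, 0.0844]
tool_rot: [0.939, -0.343, 0.001, -0.0]
wrist_force: [-0.8, 1.7, 6.5]
width: 0.0129
gripper_force: 40.4
```

```bash
python3 -c "
from h import *
o=get_obs();print(o['eef_pos'],ty(o),o['width'],o['wrist_force'],o['wrist_torque'])"
```

```text
[ 0.64828617 -0.15892806  0.08441959] -2.270618487882516 0.012944676604937663 [-0.84687464  1.74909302  6.5259199 ] [0.25292308 0.23270105 0.06205301]
```

Request:
servo_tool(offset=[[0, 0, 0], [0, 0, 0], [0, 0, 0], [0, 0, 0], [0, 0, 0]], delta_rot=[[0, 0, 0.1], [0, 0, 0.1], [0, 0, 0.1], [0, 0, 0.1], [0, 0, 0.1]], grip=[0, 0, 0, 0, 0])

```text
time: 35.9
eef_pos: [0.6485, -0.1586, 0.0844]
tool_rot: [0.995, -0.097, 0.001, -0.0]
wrist_force: [-0.9, 1.6, 5.4]
width: 0.0132
gripper_force: 40.5
```

Request:
servo_tool(offset=[[0, 0, 0], [0, 0, 0], [0, 0, 0], [0, 0, 0], [0, 0, 0]], delta_rot=[[0, 0, 0.1], [0, 0, 0.1], [0, 0, 0.1], [0, 0, 0.1], [0, 0, 0.1]], grip=[0, 0, 0, 0, 0])

```text
time: 36.32
eef_pos: [0.6484, -0.1581, 0.0844]
tool_rot: [0.988, 0.152, 0.001, -0.0]
wrist_force: [-1.2, 2.3, 6.5]
width: 0.013
gripper_force: 40.6
```

Request:
servo_tool(offset=[[0, 0, 0], [0, 0, 0], [0, 0, 0], [0, 0, 0], [0, 0, 0]], delta_rot=[[0, 0, 0.1], [0, 0, 0.1], [0, 0, 0.1], [0, 0, 0.1], [0, 0, 0.1]], grip=[0, 0, 0, 0, 0])

```text
time: 36.73
eef_pos: [0.6482, -0.1578, 0.0844]
tool_rot: [0.92, 0.392, 0.001, -0.001]
wrist_force: [-1.7, 3.3, 7.4]
width: 0.0132
gripper_force: 40.7
```

Request:
servo_tool(offset=[[0, 0, 0], [0, 0, 0], [0, 0, 0], [0, 0, 0], [0, 0, 0]], delta_rot=[[0, 0, 0.08], [0, 0, 0.05], [0, 0, 0], [0, 0, 0], [0, 0, 0]], grip=[0, 0, 0, 0, 0])

```text
time: 37.15
eef_pos: [0.6482, -0.1577, 0.0844]
tool_rot: [0.894, 0.449, 0.001, -0.001]
wrist_force: [-2.8, 3.3, 7.9]
width: 0.0128
gripper_force: 40.7
```

Run:
```python
from h import *
T=snap('top','t13.png');S=snap('side','s13.png')
o=get_obs();print(o['eef_pos'],ty(o),o['width'],o['wrist_force'])
cv2.imwrite('pics/c11.png',np.hstack([cv2.resize(x,(400,400),interpolation=cv2.INTER_CUBIC) for x in(T['color'][120:190,330:400],S['color'][205:275,330:400])]))
```

```text
[ 0.64817183 -0.15772701  0.0844162 ] -0.6401651908105335 0.013094329522474342 [-2.71049397  4.01680505  8.37616397]
```

View pics/c11.png

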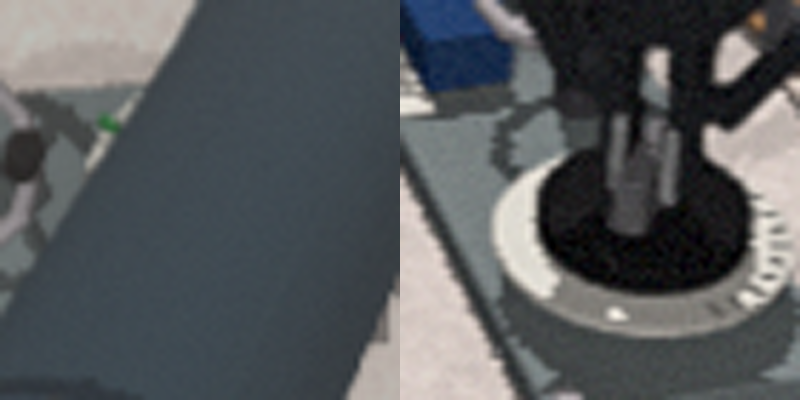

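The arm hides the pointer. I let go and back off to look.

Request:
servo_tool(offset=[[0, 0, 0], [0, 0, 0], [0, 0, 0], [0, 0, 0.02], [0, 0, 0.03]], delta_rot=[[0, 0, 0], [0, 0, 0], [0, 0, 0], [0, 0, 0], [0, 0, 0]], grip=[50, 50, 50, 50, 50])

```text
time: 37.67
eef_pos: [0.6453, -0.1583, 0.1307]
tool_rot: [0.894, 0.448, -0.003, -0.002]
wrist_force: [-0.1, 0.2, 0.2]
width: 0.0426
gripper_force: 0.0
```

Request:
servo_tool(offset=[[0, 0, 0.03], [0, 0, 0.03], [-0.02, -0.03, 0], [-0.02, -0.03, 0], [-0.02, -0.03, 0]], delta_rot=[[0, 0, 0], [0, 0, 0], [0, 0, 0], [0, 0, 0], [0, 0, 0]], grip=[50, 50, 50, 50, 50])

```text
time: 38.08
eef_pos: [0.5873, -0.2497, 0.1939]
tool_rot: [0.894, 0.449, 0.0, 0.001]
wrist_force: [-0.9, -0.7, -0.7]
width: 0.0426
gripper_force: 0.0
```

Request:
servo_tool(offset=[[-0.02, -0.03, 0], [-0.02, -0.03, 0], [-0.02, -0.03, 0], [0, 0, 0], [0, 0, 0]], delta_rot=[[0, 0, 0], [0, 0, 0], [0, 0, 0], [0, 0, 0], [0, 0, 0]], grip=[50, 50, 50, 50, 50])

```text
time: 38.5
eef_pos: [0.5254, -0.3419, 0.1935]
tool_rot: [0.895, 0.446, -0.001, 0.0]
wrist_force: [1.0, 0.9, 0.3]
width: 0.0427
gripper_force: 0.0
```

Run:
```python
from h import *
T=snap('top','t14.png');S=snap('side','s14.png')
o=get_obs();print(o['eef_pos'],ty(o))
t,s=T['color'],S['color']
R=cen(t,(340,362,132,156),2);G=cen(t,(340,358,134,150),1);sR=cen(s,(365,390,222,245),2);sG=cen(s,(365,390,222,245),1);print(R,G,sR,sG)
r=onz(T,*R[:2],.0588);g=onz(T,*G[:2],.0502);r2=onz(S,*sR[:2],.0588);g2=onz(S,*sG[:2],.0502)
print(r,r2,g,g2)
for ax in([.6471,-.1595],[.648,-.158]): print([round(float(np.arctan2(*(q[:2]-ax)[::-1])),3) for q in(r,r2,g,g2)])
# slide check
u=lambda q:round(float((q[:2]-[.6297,.11])@yh)*1000,1)
a=cen(t,(284,304,168,190),2);b=cen(t,(284,304,168,194),1);print(u(onz(T,*a[:2],.0255)),u(onz(T,*b[:2],.0255)))
cv2.imwrite('pics/c12.png',np.hstack([cv2.resize(x,(400,400),interpolation=cv2.INTER_CUBIC) for x in(t[125:185,335:395],s[210:270,345:405])]))
```

```text
[ 0.52808762 -0.33828841  0.19308384] -0.6406576859956026
(np.float64(354.08084577114425), np.float64(143.50621890547262), 92, 13) (np.float64(348.7032258064516), np.float64(141.28387096774193), 38, 11) (np.float64(379.4351585014409), np.float64(228.69452449567723), 78, 5) (np.float64(381.0), np.float64(230.32692307692307), 35, 2)
[ 0.67613528 -0.12258429  0.0588    ] [ 0.67902774 -0.1154      0.0588    ] [ 0.68413164 -0.1094649   0.0502    ] [ 0.68520388 -0.11105335  0.0502    ]
[0.904, 0.944, 0.934, 0.904]
[0.899, 0.941, 0.931, 0.901]
-70.1 -69.2
```

View pics/c12.png

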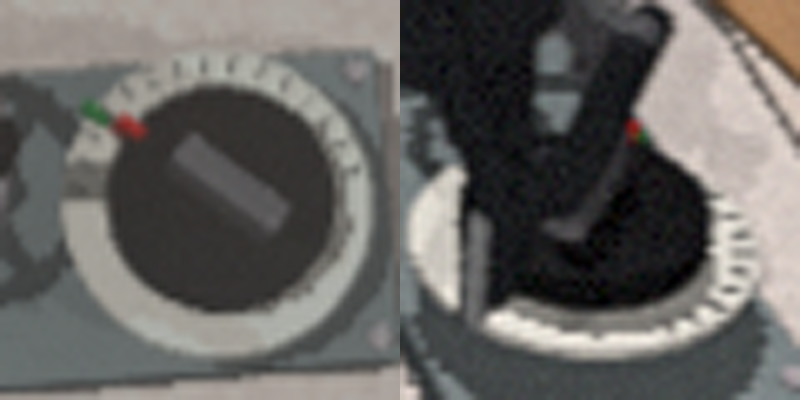

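The dial pointer (355,144) lines up with its green marker (349,141): angles are about 0.92 and 0.93 rad, well within the tolerance. I run a last check of the stack and cap, then hand in.

Run:
```python
from h import *
T=snap('top');S=snap('side')
a=[b for b in blobs(S['color'],*ORG,40) if 200<b[0][0]<460 and b[0][1]>150];c=[b for b in blobs(T['color'],*PUR) if b[0][0]<200];w=[b for b in blobs(T['color'],*ORG,40) if b[0][0]<460 and b[0][1]>130]
print(a,c,w)
if len(c)==1 and len(w)==1: print(close_job())
```

```text
[] [([149.3, 224.7], [141, 217, 17, 16, 218])] [([262.4, 158.9], [251, 147, 24, 24, 251])]
the job is handed in; nothing more can be done
None
```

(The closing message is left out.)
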